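# Make up two job kits at the wood lathe

## Task

Make up two lathe kits from the stock nearest the robot. Board with the two pins: thread the flat metal plate whose two holes match the pins over them until it lies flat on the board, then stand the low plain wooden disc on that plate, midway between the pins. Divided tray: stand the turned wooden spindle upright in the larger bay and the steel cone centre upright, point up, in the smaller bay; leave the other plate, the mallet, the gouge and the tin where they are.

Things in the scene. Friction and masses are not known exactly. Their poses are not given: they have to be found in the camera images.
- pin_board: Fixed plywood kit board, 90 (x) x 180 (y) x 15 mm high, with two upright 10 mm steel pins at y = -42 and y = +42 mm (x = 0), 84 mm apart; pins stand 34 mm above the board's top, the upper 8 mm tapering to a 3 mm tip. Origin: centre of its underside, on the bench; z up.
- tray: Fixed shallow wooden kit tray with one divider, outside 84 (x) x 170 (y) x 19 mm high; floor 5 mm thick, walls and divider 6 mm thick. Inside, the larger bay is 72 (x) x 92 (y) mm, centred at x = 0, y = -33 mm; the smaller bay is 72 (x) x 60 (y) mm, centred at x = 0, y = +49 mm. Origin: centre of its underside, on the bench; z up.
- long_plate_mid (a point): The longer flat aluminium plate, loose, 126 (x) x 50 (y) x 8 mm thick, lying flat on the bench, with two 16 mm through holes at x = -42 and +42 mm (84 mm apart): it matches the board's pins, either way round. About 0.12 kg. This point: its centre, half-way up; x along its length, z up.
- short_plate_mid (a point): The shorter flat aluminium plate, loose, 86 (x) x 50 (y) x 8 mm thick, with two 16 mm through holes only 44 mm apart: not for this job, stays where it lies. This point: its centre, half-way up; x along its length, z up.
- disc_mid (a point): Low plain round wooden blank, loose, diameter 48 mm, 36 mm high, standing on its flat face, with a scribed circle on top. About 0.06 kg. This point: its centre, half-way up; z up.
- spindle_mid (a point): Turned wooden spindle, loose, standing upright, 66 mm high: round, diameter 44 mm from the foot to 46 mm up (with a narrow shallow groove 23 to 28 mm up), then a thinner tenon of diameter 28 mm at the top. About 0.07 kg. This point: on its axis, half-way up (33 mm above its foot); z up to the tenon.
- cone_mid (a point): Steel lathe cone centre, loose, standing point up, 54 mm high: cylinder of diameter 34 mm for the lower 34 mm, then a cone to a blunt 6 mm tip. About 0.28 kg. This point: on its axis, half-way up (27 mm above its foot); z up to the point.
- mallet: Bystander: wooden mallet lying on the bench, head 55 x 95 x 60 mm high at the +x end, handle to -x, about 245 mm long over all. Origin: on the bench, under the handle's axis, 70 mm from the middle of the head.
- gouge_mid (a point): Bystander: turning gouge lying along its x, dark wooden handle 140 mm long and 30 mm thick to -x, steel blade to +x, 310 mm over all. This point: on its axis where the handle meets the brass ferrule, 15 mm above the bench.
- wax_tin: Bystander: closed round metal tin, diameter 70 mm, 45 mm high, standing beyond the kits. Origin: centre of its underside.
Mind the look-alikes: they are no part of the job. What is shaped like the part that bears spindle_mid but turquoise or yellow is not meant. What is shaped like the part that bears long_plate_mid but black or green is not meant.

How it is judged (in metres and radians):
At the end, for the whole second after the job is handed in: Long plate flat on the board, pins through (5 mm, 0.15 rad); disc on it, within 14 mm of midway between the pins in x and y; spindle on the floor of the larger bay, cone point up on that of the smaller, each wholly inside; heights to 4 mm, upright within 0.12 rad; all at rest (x of long_plate_mid in the frame of pin_board between -0.005 and 0.005 m and y of long_plate_mid in the frame of pin_board between -0.005 and 0.005 m and z of long_plate_mid in the frame of pin_board between 0.016 and 0.022 m and angle between long_plate_mid's own z axis and vertical below 0.08 rad and angle between the x axis of long_plate_mid and the y axis of pin_board, either way round below 0.15 rad and x of disc_mid in the frame of pin_board between -0.014 and 0.014 m and y of disc_mid in the frame of pin_board between -0.014 and 0.014 m and z of disc_mid in the frame of pin_board between 0.037 and 0.045 m and angle between each of disc_mid, spindle_mid, cone_mid's own z axis and vertical below 0.12 rad and x of spindle_mid in the frame of tray between -0.016 and 0.016 m and y of spindle_mid in the frame of tray between -0.059 and -0.007 m and z of spindle_mid in the frame of tray between 0.034 and 0.042 m and x of cone_mid in the frame of tray between -0.021 and 0.021 m and y of cone_mid in the frame of tray between 0.034 and 0.064 m and z of cone_mid in the frame of tray between 0.028 and 0.036 m and linear speed of each of long_plate, disc, spindle, cone below 0.02 m/s); the robot touches nothing.
It fails at once if the shorter plate is disturbed (moved more than 30 mm) (distance of short_plate_mid from where it was at the start of the episode above 0.03 m).
It fails at once if the mallet, gouge or tin is disturbed (moved more than 30 mm) (distance of any of mallet, gouge_mid, wax_tin from where it was at the start of the episode above 0.03 m).
It also fails if it takes over 125 s, if anything falls off the work surface, if the arm or the gripper's body presses on something with over 40 N, if the wrist force passes 120 N, or if a joint passes its speed limit or range.

## Robot

A 6-joint arm with a two-finger parallel gripper is mounted at the origin on the work surface. World frame = base frame: x ahead of the robot, y to its left, z up, the work surface at z = 0. Lengths are in m, angles in degrees, forces in N, time in s.
With the tool pointing down it reaches from about 0.325 to 0.9 m from the base axis. Payload 6.1 kg.
Tool frame: the origin (TCP) lies at the very end of the fingers, on their centre line; the grasp point (between the pads) lies 19 mm behind it; z points along the fingers, y is the direction in which the jaws open and shut (so a half turn about z gives the same grasp; the last joint's range is limited). The gripper opens to 87 mm and grips with 3 to 60 N. Pads are 19 mm wide; open, the fingers measure 117 mm over their backs; the gripper's body (75 mm by 190 mm) begins 51 mm behind the grasp point.
Start: joints at [67.145, 12.628, 87.462, -0, 79.91, -7.225], TCP at [0.168, 0.602, 0.183] pointing down, gripper open.
Joint ranges: [-170.65, 170.65], [-52.31, 119.04], [5.05, 147.46], [-71.25, 251.25], [11.57, 151.72], [-153.62, 153.62]. Speed limits (degrees/s): [147.25, 147.25, 172.46, 180, 180, 180].

## Interface

Orientations are given as a 3x3 rotation matrix whose columns are the frame's x, y, z axes.
In Python, from bench import r gives the robot as it stands.
- The arm moves only by the shell command python3 -m pendant 'ROWS' [FORCE]. ROWS is a JSON object of lists of equal length, an entry for each row: "slide": the shift along the tool's x, y, z in m, a list of three; "rot": the turn, a rotation vector about the tool's x, y, z in degrees, a list of three; "claw": the gripper command: -1 is fully open, 1 is shut, values between are in proportion. In form: {"slide": [[dx, dy, dz], ...], "rot": [[ax, ay, az], ...], "claw": [claw, ...]}. A call has exactly 10 rows; each row is the pose to reach, as a shift and turn from the pose commanded when the call began, along the tool's axes at that moment; what a row does not reach only later rows make up. A row lasts 1/8 s, in which the tool goes at most 62.5 mm and 10.7 degrees, less where a joint would pass 70% of its speed; a pose out of reach is approached as far as the arm can. A call with a gripper value outside its range is refused whole. The fingers move at their own pace and stop on an object; FORCE is the grip in N (left out, the last holds). Time passes only in rows, so rows that repeat a pose let the fingers close, or fill a call up. It gives the time, the measured TCP pose, the force and the opening at its end, in the units of the state.
- r.state(): the state, without advancing time (a new reading comes with each control period).
- r.grab_frame(name): name is "side" or "top" or "wrist"; returns a dict with "image" (480x640x3 uint8, red, green, blue), "vfov" (degrees; the focal length in pixels is half the picture's height over the tangent of half this angle, whatever the lens; pixels are square), "cx", "cy" (the principal point, pixels), "R" (3x3) and "t" (3): a world point X has camera coordinates R X + t. Camera axes: x right, y down, z forward; pixel columns grow to the right and rows downward; lengths in m; the calibration is good to about 2 mm. The wrist camera is an equidistant fisheye: a pixel r from the principal point sees the ray r / f radians off the axis. A picture is of the moment at which its call begins. There is no depth.
- r.close_job(): hands the job in, once; it reports no verdict.
Trained networks look in the newest picture that a camera, given by its name, has taken for a name from the list of things; names that differ only in an ending like _2 or _b are one class to them, and where a whole thing is asked for, a point or a joint stands for the part that bears it (a point fixed in the world has none). Each returns a list of dicts, best first, with "score" (0 to 1); they miss things now and then, are a little off and sometimes report something else, mostly with a low value. They report only what shows in the picture. A call takes as long as a camera call. They do not tell look-alikes from the thing itself.
- r.boxes_of(camera, target): "xy" ([column, row] in pixels, amid what is visible of it).
The state is a dict: "clock": time; "joint_pos": joint angles; "qvel": joint speeds; "joint_torque": joint torques, N m; "position": TCP position; "orientation": TCP orientation; "ft_force": force on the tool from outside, world axes, zero at the start; "torque": the same for the moment, N m; "opening": opening from 0.0 (shut) to 1.0 (fully open).
Only numpy, scipy, OpenCV 4.12 (cv2) and the standard library are available. Lean on these libraries where they do the work, as an engineer would, in place of code of your own. Each camera call takes 0.05 s, during which the arm holds its last target.

## Working session

There is one attempt and no reset: what is moved stays moved. The work goes in short steps, Python scripts to look and compute and a shell command to move; the robot and the scene stay as the last step left them, time stands still between calls to the robot, and variables do not carry over. Pictures are saved under pics/ and viewed, and the job is handed in when it is done.

```bash
mkdir -p pics; ls
cat > h.py <<'E'
import numpy as np, cv2
from bench import r
def grab(n,fn=None):
    f=r.grab_frame(n)
    if fn: cv2.imwrite('pics/'+fn,cv2.cvtColor(f['image'],cv2.COLOR_RGB2BGR))
    return f
def ray(f,uv):
    fl=240/np.tan(np.radians(f['vfov'])/2)
    R=np.array(f['R']);t=np.array(f['t'])
    d=np.array([(uv[0]-f['cx'])/fl,(uv[1]-f['cy'])/fl])
    if f.get('fish'):
        th=np.hypot(*d); k=np.sin(th)/th if th>1e-9 else 1
        c=np.array([d[0]*k,d[1]*k,np.cos(th)])
    else: c=np.array([d[0],d[1],1.])
    return -R.T@t, R.T@c
def atz(f,uv,z):
    o,d=ray(f,uv); return o+d*(z-o[2])/d[2]
def proj(f,X):
    fl=240/np.tan(np.radians(f['vfov'])/2)
    c=np.array(f['R'])@np.array(X)+np.array(f['t'])
    if f.get('fish'):
        rr=np.hypot(c[0],c[1]); th=np.arctan2(rr,c[2]); k=th/rr
        return np.array([f['cx']+fl*k*c[0],f['cy']+fl*k*c[1]])
    return np.array([f['cx']+fl*c[0]/c[2],f['cy']+fl*c[1]/c[2]])
E
python3 - <<'E'
from h import *
np.set_printoptions(precision=4,suppress=True)
for n in ['side','top','wrist']:
    f=grab(n,n+'0.png'); print(n,f['vfov'],f['cx'],f['cy'],-np.array(f['R']).T@f['t'],np.array(f['R'])[2])
for t in ['pin_board','tray','long_plate_mid','short_plate_mid','disc_mid','spindle_mid','cone_mid','mallet','gouge_mid','wax_tin']:
    f['fish']=0
    for n in ['top','side']:
        print(t,n,[(d['xy'],round(d['score'],2)) for d in r.boxes_of(n,t)])
print(r.state())
E
```

```text
pics
side 57.819179706657806 319.4239880649869 239.63109415580982 [ 0.0987 -0.6878  0.5367] [ 0.45    0.7269 -0.5188]
top 48.60078907530293 317.3552603418883 239.45967831836234 [ 0.3939 -0.014   1.5758] [ 0.0712  0.0225 -0.9972]
wrist 65.70646984690485 318.22713458009326 234.7799791048268 [0.0977 0.6212 0.3834] [ 0.2544 -0.0735 -0.9643]
pin_board top [([278.5, 203.8], 0.8)]
pin_board side [([317.0, 223.7], 0.8), ([310.0, 305.8], 0.68)]
tray top [([377.4, 194.6], 0.62)]
tray side [([408.5, 274.4], 0.75)]
long_plate_mid top [([177.8, 307.8], 0.95), ([226.7, 338.7], 0.81), ([222.5, 279.0], 0.69), ([378.5, 194.6], 0.48)]
long_plate_mid side [([169.0, 205.8], 0.9), ([145.9, 239.5], 0.78), ([213.7, 214.6], 0.57)]
short_plate_mid top [([371.0, 268.0], 0.8)]
short_plate_mid side [([309.4, 306.9], 0.57)]
disc_mid top [([273.4, 274.0], 0.68), ([382.4, 194.1], 0.21)]
disc_mid side [([247.0, 236.8], 0.92)]
spindle_mid top [([424.5, 305.3], 0.64), ([423.1, 241.9], 0.57), ([424.1, 274.1], 0.56)]
spindle_mid side [([396.2, 323.0], 0.74), ([355.1, 350.2], 0.72), ([305.5, 372.6], 0.62), ([543.6, 353.
[... 253 characters left out ...]
_mid side [([242.8, 180.1], 0.64)]
wax_tin top [([325.8, 148.2], 0.93), ([275.6, 269.1], 0.73)]
wax_tin side [([405.3, 221.9], 0.83), ([279.6, 261.7], 0.27)]
{'clock': 1.15, 'joint_pos': array([67.1443, 12.6281, 87.4627, -0.001 , 79.9108, -7.2248]), 'qvel': array([ 0.0232, -0.0137, -0.0415, -0.0291, -0.0265,  0.0111]), 'joint_torque': array([ -0.0002, -49.456 , -38.7722,   0.0701,   0.0466,  -0.    ]), 'position': array([0.1684, 0.6019, 0.1828]), 'orientation': array([[-0.963 ,  0.2694,  0.    ],
       [ 0.2694,  0.963 , -0.    ],
       [-0.    , -0.    , -1.    ]]), 'ft_force': array([-0.8022, -0.2691,  0.1298]), 'torque': array([-0.0056, -0.0272, -0.027 ]), 'opening': 0.9991475033330255}
```

View pics/top0.png

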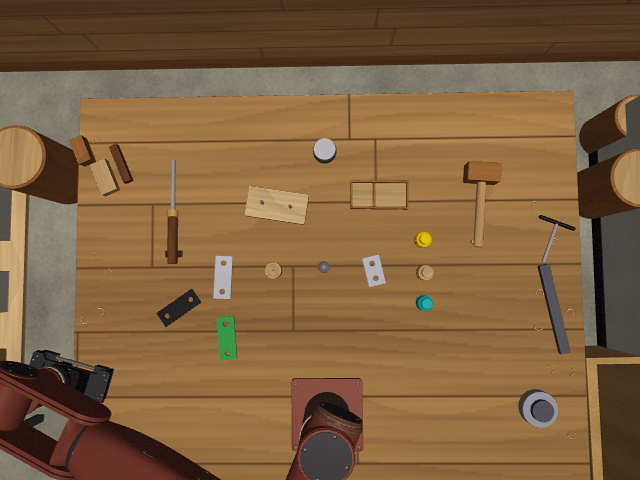

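View pics/side0.png

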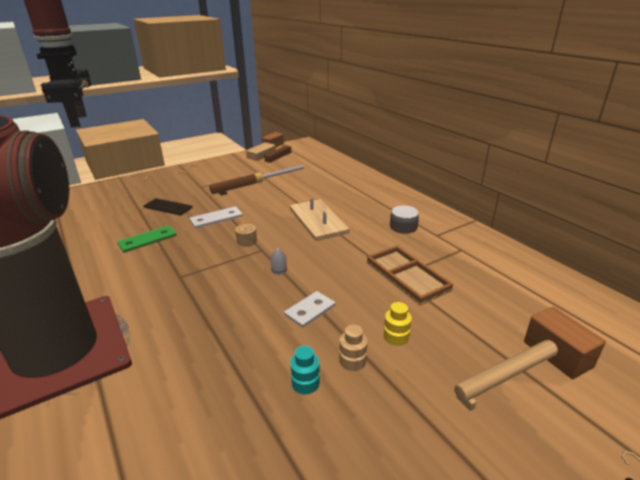

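View pics/wrist0.png

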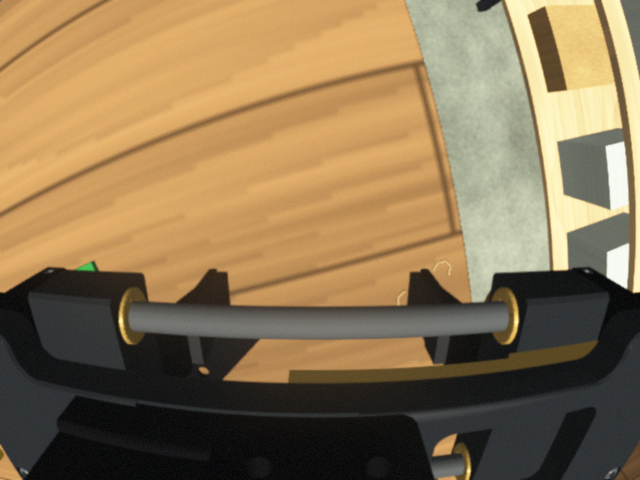

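The top view shows the silver long plate near (223,277), the disc at (273,270), the cone at (324,267) and the natural spindle at (425,272). The short plate is at (373,270), the pin board at (277,205), and the tray at (379,194) with its larger bay on the right (-y). Next I'll zoom in and measure.

Run:
```python
from h import *
im=cv2.imread('pics/top0.png')
def crop(c,s,k): 
    x,y=c; return cv2.resize(im[y-s:y+s,x-s:x+s],None,fx=k,fy=k,interpolation=cv2.INTER_CUBIC)
a=[crop(c,40,5)[:, :] for c in [(277,205),(379,195)]]
b=[crop(c,40,5) for c in [(245,275),(424,272)]]
o=np.vstack([np.hstack(a),np.hstack(b)]); print(o.shape)
o=cv2.resize(o,(600,600)) if o.shape[0]>600 else o
cv2.imwrite('pics/crop0.png',o)
s=cv2.imread('pics/side0.png')[150:390,130:450]
cv2.imwrite('pics/crop1.png',cv2.resize(s,None,fx=2.5,fy=2.5,interpolation=cv2.INTER_CUBIC))
```

```text
(800, 800, 3)
```

View pics/crop0.png

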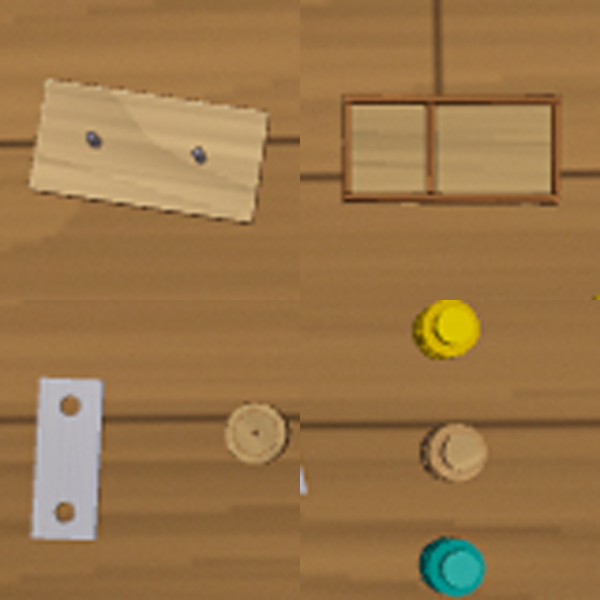

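View pics/crop1.png

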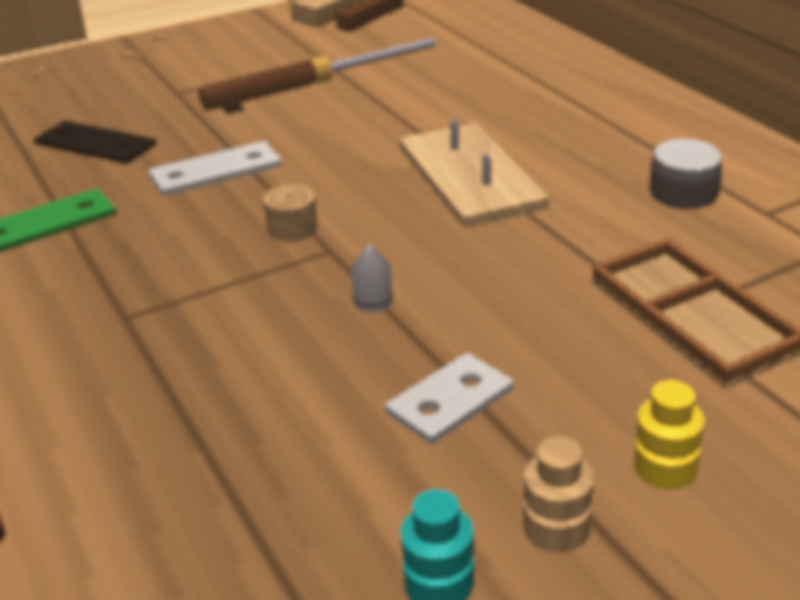

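```bash
cat > m1.py <<'E'
from h import *
np.set_printoptions(precision=4,suppress=True)
f=r.grab_frame('top'); g=r.grab_frame('side')
def P(off,q,k=3.75): return np.array(off)+np.array(q)/k-0.0
def rect(off,sub,cs,z,long0):
    W=np.array([atz(f,P(off,(c[0]-sub[0],c[1]-sub[1])),z)[:2] for c in cs])
    a=(W[1]-W[0]+W[2]-W[3])/2; b=(W[0]-W[3]+W[1]-W[2])/2
    print(W.mean(0),np.linalg.norm(a),np.linalg.norm(b),np.degrees(np.arctan2(a[1],a[0])),np.degrees(np.arctan2(b[1],b[0])))
rect((237,165),(0,0),[(46,79),(268,113),(253,222),(31,189)],.015,0)
rect((339,155),(300,0),[(342,95),(561,95),(561,205),(342,205)],.019,0)
rect((205,235),(0,300),[(41,378),(103,380),(97,541),(32,538)],.008,0)
print('disc',atz(f,P((205,235),(256.5,133)),.036))
print('spin',atz(f,P((384,232),(167,151)),.066))
im=f['image']; 
cv2.imwrite('pics/cone.png',cv2.resize(cv2.cvtColor(im,cv2.COLOR_RGB2BGR)[247:287,304:344],None,fx=12,fy=12,interpolation=cv2.INTER_CUBIC))
E
python3 m1.py
```

```text
[0.6084 0.1406] 0.17804061969395657 0.08786381269844376 -99.25696802675502 -7.919611158923428
[ 0.6347 -0.1627] 0.17167034890728647 0.08717650472557903 -90.66906963953527 -0.9356286772634436
[0.3961 0.3006] 0.05031764288479301 0.1262289691989158 -92.69668412791289 -2.4343917346979613
disc [0.4149 0.1489 0.036 ]
spin [ 0.4058 -0.293   0.066 ]
```

View pics/cone.png

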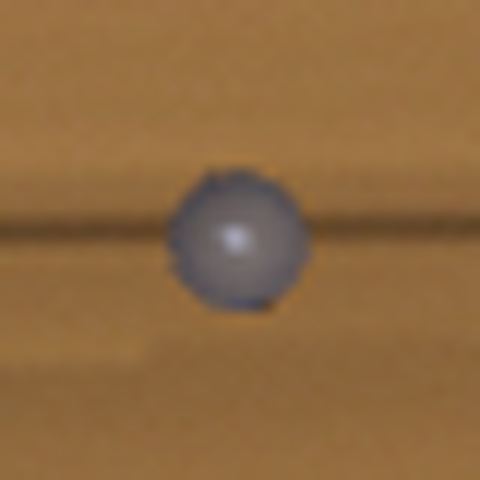

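```bash
cat > m2.py <<'E'
from h import *
np.set_printoptions(precision=4,suppress=True)
f=r.grab_frame('top'); g=r.grab_frame('side')
cone=atz(f,(324,267),.03);print('cone',cone)
pts=[]
def T(c,th,p): 
    a=np.radians(th);return [c[0]+np.cos(a)*p[0]-np.sin(a)*p[1],c[1]+np.sin(a)*p[0]+np.cos(a)*p[1],p[2]]
B=(.6084,.1406);bt=-8.6
for y in(-.042,.042): pts+= [T(B,bt,(0,y,.049))]
for p in[(-1,-1),(1,-1),(1,1),(-1,1)]: pts+=[T(B,bt,(.045*p[0],.09*p[1],.015))]
for p in[(-1,-1),(1,-1),(1,1),(-1,1)]: pts+=[T((.6347,-.1627),-.8,(.042*p[0],.085*p[1],.019))]
for p in[(-1,-1),(1,-1),(1,1),(-1,1)]: pts+=[T((.3961,.3006),-2.5,(.063*p[0],.025*p[1],.008))]
for s in(-1,1): pts+=[T((.3961,.3006),-2.5,(.042*s,0,.008))]
pts+=[(.4149,.1489,.036),(.4058,-.293,.066),(cone[0],cone[1],.054),(.4058,-.293,0)]
for n,h,off,k,w in(('side',g,(130,150),2.5,(320,240)),('top',f,(195,175),2.6,(250,150))):
    im=cv2.cvtColor(h['image'],cv2.COLOR_RGB2BGR)[off[1]:off[1]+w[1],off[0]:off[0]+w[0]]
    im=cv2.resize(im,None,fx=k,fy=k,interpolation=cv2.INTER_CUBIC)
    for p in pts:
        q=(proj(h,p)-off+.5)*k; cv2.drawMarker(im,tuple(int(round(v)) for v in q),(0,0,255),cv2.MARKER_CROSS,9,1)
    cv2.imwrite(f'pics/ov_{n}.png',im)
E
python3 m2.py
```

```text
cone [0.4238 0.0022 0.03  ]
```

View pics/ov_side.png

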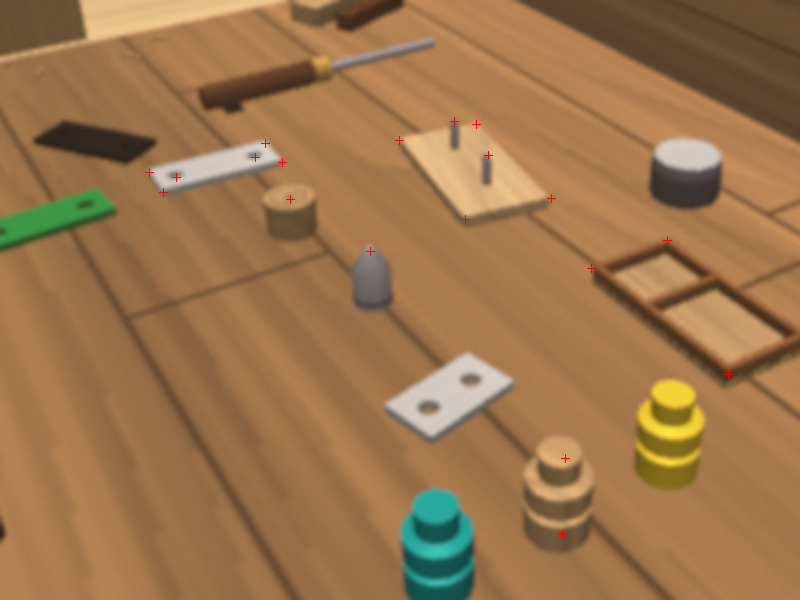

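View pics/ov_top.png

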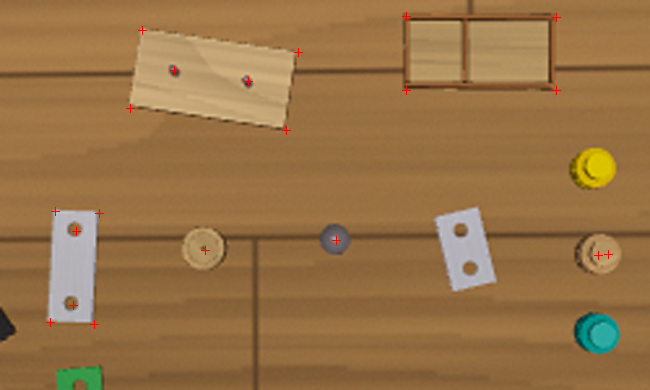

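The overlays agree with the picture to 2–3 mm. I'll write a move-calculation helper and start with the plate.

```bash
cat > go.py <<'E'
# usage: go.py x y z yaw_deg_of_tool_y : prints slide & rotz from current pose
import sys
from h import *
np.set_printoptions(precision=4,suppress=True)
s=r.state(); p=np.array(s['position']);R=np.array(s['orientation'])
x,y,z,yw=map(float,sys.argv[1:5])
print('pos',p,'yaw_y',np.degrees(np.arctan2(R[1,1],R[0,1])),'zax',R[:,2],'t',s['clock'])
cur=np.degrees(np.arctan2(R[1,1],R[0,1]))
a=(yw-cur+90)%180-90
from scipy.spatial.transform import Rotation as Ro
w=np.radians(yw if abs((yw-cur+180)%360-180)<91 else yw+180)
Y=np.array([np.cos(w),np.sin(w),0]);Z=np.array([0,0,-1.]);X=np.cross(Y,Z)
T=np.stack([X,Y,Z],1)
print('slide',R.T@(np.array([x,y,z])-p),'rot',np.degrees(Ro.from_matrix(R.T@T).as_rotvec()))
E
python3 go.py .397 .3015 .12 87.5
```

```text
pos [0.1684 0.6019 0.1828] yaw_y 74.36762895998375 zax [ 0.  0. -1.] t 1.35
slide [-0.3011 -0.2277  0.0628] rot [  0.0003   0.0009 -13.1324]
```

```bash
python3 -m pendant '{"slide":[[-0.04,-0.03,0.008],[-0.085,-0.065,0.018],[-0.13,-0.1,0.028],[-0.175,-0.132,0.038],[-0.22,-0.166,0.047],[-0.262,-0.198,0.055],[-0.29,-0.22,0.061],[-0.301,-0.228,0.063],[-0.301,-0.228,0.063],[-0.301,-0.228,0.063]],"rot":[[0,0,-2],[0,0,-4],[0,0,-7],[0,0,-10],[0,0,-13.1],[0,0,-13.1],[0,0,-13.1],[0,0,-13.1],[0,0,-13.1],[0,0,-13.1]],"claw":[-1,-1,-1,-1,-1,-1,-1,-1,-1,-1]}' 20
cat > wr.py <<'E'
import sys
from h import *
f=r.grab_frame('wrist');f['fish']=1
im=cv2.cvtColor(f['image'],cv2.COLOR_RGB2BGR)
pts=eval(sys.argv[2]) if len(sys.argv)>2 else []
for p in pts:
    q=proj(f,p); cv2.drawMarker(im,(int(round(q[0])),int(round(q[1]))),(0,0,255),cv2.MARKER_CROSS,9,1)
cv2.imwrite('pics/'+sys.argv[1],im)
import pickle; pickle.dump(f,open('wf.pkl','wb'))
E
python3 wr.py w1.png '[(.3961+.0419,.3006-.0018,.008),(.3961-.0419,.3006+.0018,.008),(.3961,.3006,.008)]'; python3 go.py .397 .3015 .002 87.5
```

```text
clock: 2.6
position: [0.3964, 0.3022, 0.1201]
orientation: [[-0.999, 0.043, 0.0], [0.043, 0.999, 0.001], [0.0, 0.001, -1.0]]
ft_force: [-1.0, -0.3, 0.8]
opening: 1.0
pos [0.3963 0.3023 0.1201] yaw_y 87.55122666113438 zax [ 0.0001  0.0005 -1.    ] t 2.65
slide [-0.0007 -0.0009  0.1181] rot [0.0303 0.006  0.0512]
```

View pics/w1.png

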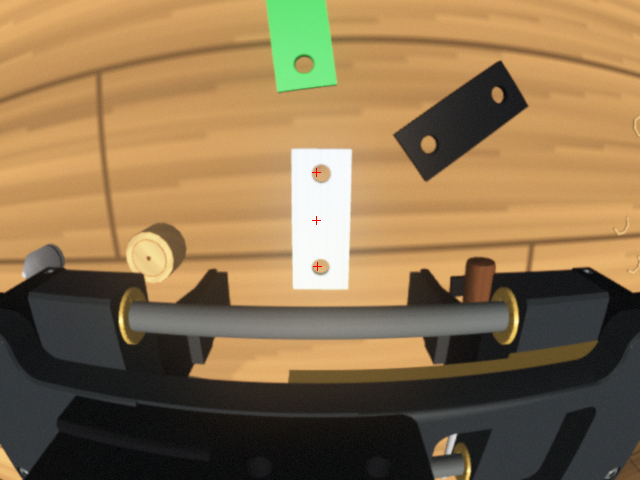

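Run:
```python
import pickle
from h import *
f=pickle.load(open('wf.pkl','rb'))
g=cv2.cvtColor(f['image'],cv2.COLOR_RGB2GRAY)
_,b=cv2.threshold(g,225,255,0)
n,l,st,c=cv2.connectedComponentsWithStats(b)
i=1+np.argmax(st[1:,4]); m=(l==i).astype(np.uint8); print(st[i],c[i])
cs,h=cv2.findContours(m,cv2.RETR_CCOMP,cv2.CHAIN_APPROX_NONE)
for q,hh in zip(cs,h[0]):
    if hh[3]>=0 and cv2.contourArea(q)>50:
        M=cv2.moments(q);u=(M['m10']/M['m00'],M['m01']/M['m00']);print('hole',u,atz(f,u,.006))
    elif hh[3]<0: 
        W=np.array([atz(f,p[0],.008)[:2] for p in q],np.float32)*1000
        print('rect',cv2.minAreaRect(W))
```

```text
[ 292  149   60  140 7521] [320.64698843 217.76851483]
rect ((397.4127502441406, 304.2066345214844), (50.39799499511719, 125.51559448242188), 87.29879760742188)
hole (320.1512915129151, 266.8985239852399) [0.43998029 0.30199502 0.006     ]
hole (320.9179331306991, 173.32370820668692) [0.35578467 0.30618895 0.006     ]
```

```bash
python3 -m pendant '{"slide":[[-0.0013,0.0013,0.03],[-0.0013,0.0013,0.065],[-0.0013,0.0013,0.095],[-0.0013,0.0013,0.112],[-0.0013,0.0013,0.118],[-0.0013,0.0013,0.118],[-0.0013,0.0013,0.118],[-0.0013,0.0013,0.118],[-0.0013,0.0013,0.118],[-0.0013,0.0013,0.118]],"rot":[[0,0,0],[0,0,0],[0,0,0.2],[0,0,0.2],[0,0,0.2],[0,0,0.2],[0,0,0.2],[0,0,0.2],[0,0,0.2],[0,0,0.2]],"claw":[-1,-1,-1,-1,-1,-1,1,1,1,1]}' 35
python3 go.py .6084 .1406 .002 81.4
```

```text
clock: 3.9
position: [0.3984, 0.3025, 0.0021]
orientation: [[-0.999, 0.048, 0.0], [0.048, 0.999, 0.0], [-0.0, 0.0, -1.0]]
ft_force: [0.1, 0.5, -0.9]
opening: 0.634
pos [0.3984 0.3025 0.0021] yaw_y 87.26333203563573 zax [ 0.0004  0.0002 -1.    ] t 3.9
slide [-0.2175 -0.1517  0.0001] rot [0.0133 0.0198 5.8633]
```

```bash
python3 -m pendant '{"slide":[[0,0,0],[0,0,0],[0,0,0],[0,0,0],[0,0,-0.01],[0,0,-0.03],[0,0,-0.06],[0,0,-0.085],[0,0,-0.1],[0,0,-0.1]],"rot":[[0,0,0],[0,0,0],[0,0,0],[0,0,0],[0,0,0],[0,0,0],[0,0,0],[0,0,0],[0,0,0],[0,0,0]],"claw":[1,1,1,1,1,1,1,1,1,1]}' 35
python3 wr.py w2.png; python3 go.py .609 .141 .102 81.4
```

```text
clock: 5.15
position: [0.3991, 0.303, 0.1032]
orientation: [[-0.999, 0.048, 0.002], [0.048, 0.999, 0.001], [-0.002, 0.001, -1.0]]
ft_force: [0.4, 0.1, -0.2]
opening: 0.009
pos [0.3983 0.3025 0.102 ] yaw_y 87.2701863019536 zax [ 0.0005  0.0003 -1.    ] t 5.2
slide [-0.2182 -0.1513  0.    ] rot [0.0198 0.0291 5.8702]
```

View pics/w2.png

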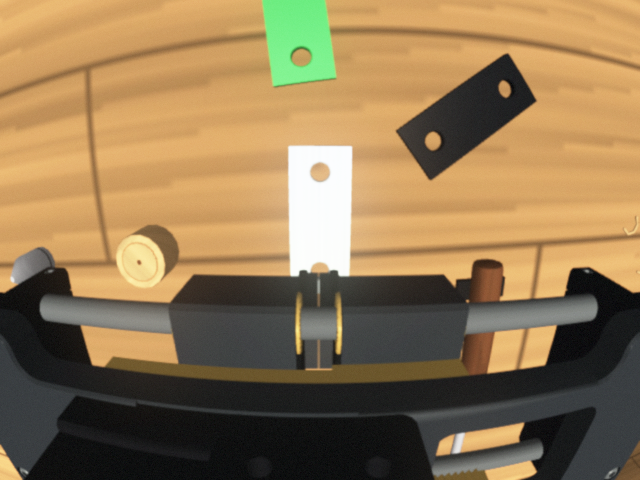

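The gripper closed fully and the plate still lies on the bench, so the grasp missed. I'll check the geometry.

```bash
cat > pl.py <<'E'
import pickle
from h import *
f=pickle.load(open('wf.pkl','rb'))
s=r.state();p=np.array(s['position']);R=np.array(s['orientation'])
print('tcp px',proj(f,p),proj(f,p-.019*R[:,2]),proj(f,[p[0],p[1],.0]))
g=cv2.cvtColor(f['image'],cv2.COLOR_RGB2GRAY)
_,b=cv2.threshold(g,225,255,0)
n,l,st,c=cv2.connectedComponentsWithStats(b)
i=1+np.argmax(st[1:,4]); m=(l==i).astype(np.uint8); print(st[i],c[i])
cs,h=cv2.findContours(m,cv2.RETR_CCOMP,cv2.CHAIN_APPROX_NONE)
for q,hh in zip(cs,h[0]):
    if hh[3]>=0 and cv2.contourArea(q)>50:
        M=cv2.moments(q);u=(M['m10']/M['m00'],M['m01']/M['m00']);print('hole',u,atz(f,u,.006))
    elif hh[3]<0: 
        W=np.array([atz(f,p[0],.008)[:2] for p in q],np.float32)*1000
        print('rect',cv2.minAreaRect(W))
E
python3 pl.py
python3 - <<'E'
from h import *
grab('side','s1.png');grab('top','t1.png')
s=cv2.imread('pics/s1.png')[100:300,50:320]
cv2.imwrite('pics/s1c.png',cv2.resize(s,None,fx=2.9,fy=2.9,interpolation=cv2.INTER_CUBIC))
E
```

```text
tcp px [317.52307064 262.65004673] [317.47780547 274.73809727] [317.64108772 221.592624  ]
[ 288  146   64  130 7365] [319.64168364 208.51350984]
rect ((389.085205078125, 304.4757080078125), (50.824153900146484, 108.90996551513672), 87.21897888183594)
hole (319.50429799426934, 171.7593123209169) [0.35571864 0.3060676  0.006     ]
```

View pics/s1c.png

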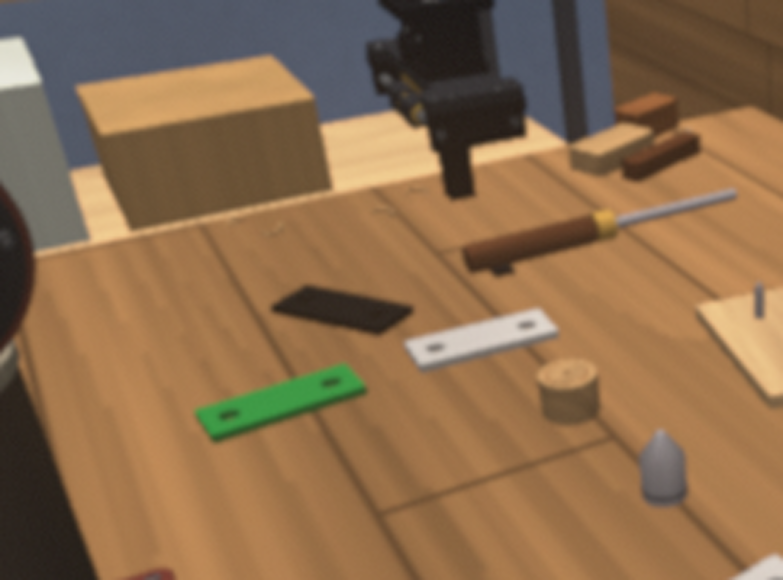

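```bash
python3 -m pendant '{"slide":[[0,0.001,0],[0,0.001,0],[0,0.001,0],[0,0.001,0],[0,0.001,0.02],[0,0.001,0.05],[0,0.001,0.08],[0,0.001,0.095],[0,0.001,0.1],[0,0.001,0.1005]],"rot":[[0,0,0],[0,0,0],[0,0,0],[0,0,0],[0,0,0],[0,0,0],[0,0,0],[0,0,0],[0,0,0],[0,0,0]],"claw":[-1,-1,-1,-1,-1,-1,-1,-1,-1,-1]}' 35
python3 - <<'E'
from h import *
print(r.state()['position'],r.state()['opening'])
E
python3 -m pendant '{"slide":[[0,0,0.0005],[0,0,0.0005],[0,0,0.0005],[0,0,0.0005],[0,0,0.0005],[0,0,0.0005],[0,0,0.0005],[0,0,0.0005],[0,0,0.0005],[0,0,0.0005]],"rot":[[0,0,0],[0,0,0],[0,0,0],[0,0,0],[0,0,0],[0,0,0],[0,0,0],[0,0,0],[0,0,0],[0,0,0]],"claw":[1,1,1,1,1,1,1,1,1,1]}' 20
python3 wr.py w3.png
python3 - <<'E'
from h import *
grab('side','s2.png')
s=cv2.imread('pics/s2.png')[100:300,50:320]
cv2.imwrite('pics/s2c.png',cv2.resize(s,None,fx=2.9,fy=2.9,interpolation=cv2.INTER_CUBIC))
E
```

```text
clock: 6.55
position: [0.3987, 0.3037, 0.0019]
orientation: [[-0.999, 0.048, 0.001], [0.048, 0.999, 0.0], [-0.001, 0.0, -1.0]]
ft_force: [0.3, 1.5, 0.2]
opening: 0.984
[0.39872532 0.30370941 0.00186315] 0.9838934613944427
clock: 7.8
position: [0.3983, 0.3035, 0.0008]
orientation: [[-0.999, 0.048, 0.0], [0.048, 0.999, 0.0], [-0.0, 0.0, -1.0]]
ft_force: [-0.2, 0.5, -0.1]
opening: 0.019
```

View pics/s2c.png

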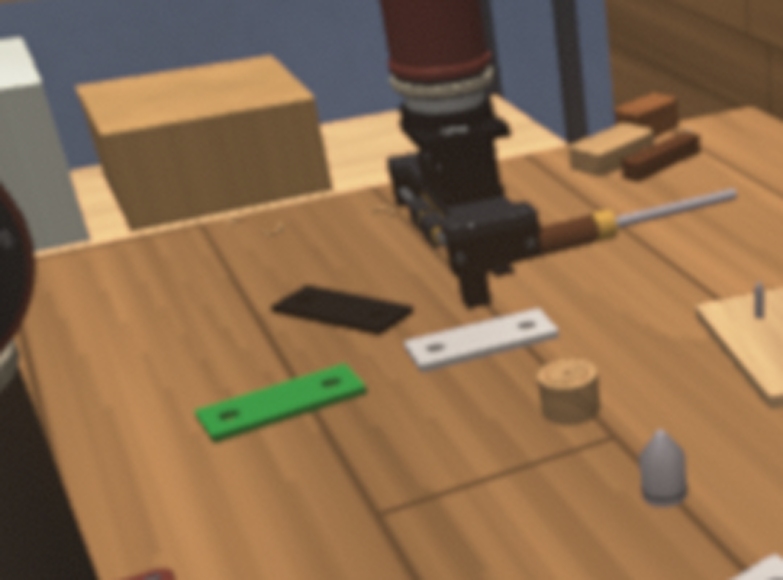

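View pics/w3.png

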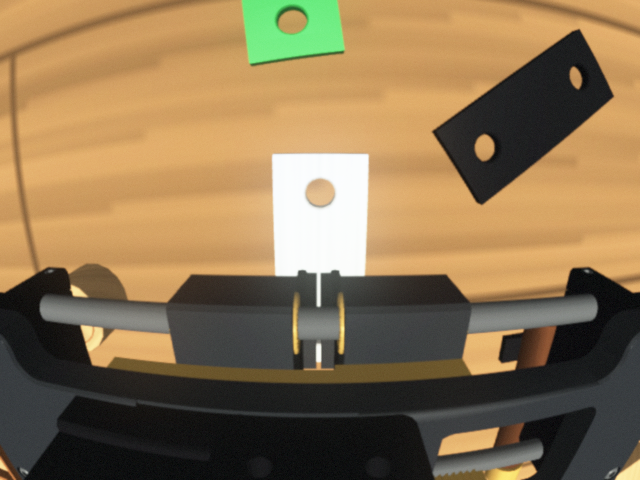

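```bash
python3 - <<'E'
import pickle
from h import *
f=pickle.load(open('wf.pkl','rb'))
s=r.state();p=np.array(s['position']);R=np.array(s['orientation'])
g=r.grab_frame('side')
print(s['clock'],p,s['opening'])
for h in (0,.01,.02,.03,.04,.05):
    q=p-h*R[:,2]; print(h,proj(f,q),proj(f,q+.0095*R[:,0]),proj(f,q-.0095*R[:,0]), 'side crop',(proj(g,q)-(50,100))*2.9)
print(g['t'],-np.array(f['R']).T@f['t'])
E
python3 pl.py
```

```text
7.9 [0.39823621 0.30344827 0.00083501] 0.0069181853891659975
0 [318.38033945 264.75453002] [318.38146374 249.05224101] [318.37907167 279.98903551] side crop [483.25315708 341.99612272]
0.01 [318.37681111 270.94755717] [318.37800846 254.6069082 ] [318.37546547 286.75669302] side crop [481.73002508 332.15703369]
0.02 [318.37290988 277.73150592] [318.37418438 260.70937728] [318.37148289 294.14707595] side crop [480.1928206 322.2270396]
0.03 [318.368577   285.18994774] [318.36993193 267.44105195] [318.36706631 302.24354035] side crop [478.6413477  312.20487477]
0.04 [318.36374152 293.42172673] [318.36517869 274.89934878] [318.3621467  311.14344178] side crop [477.0754068  302.08924992]
0.05 [318.35831728 302.54420757] [318.3598359  283.20152023] [318.35664104 320.9607123 ] side crop [475.49479458 291.8788516 ]
[-0.44301944  0.18953917  0.73397075] [0.32504894 0.30697791 0.20236446]
tcp px [318.40253426 264.80011724] [318.39516707 277.07278582] [318.40278927 264.30474107]
[  272   154    97   152 10511] [319.83103415 214.5129864 ]
rect ((377.6151123046875, 305.2194519042969), (50.43187713623047, 85.97157287597656), 87.22705841064453)
hole (319.7150572477857, 192.72693886368543) [0.35571171 0.30618715 0.006     ]
```

Both cameras put the fingertips about 35 mm above the reported TCP. I'll open the gripper, lower it in steps and watch the force and the pictures.

```bash
python3 -m pendant '{"slide":[[0,0,0],[0,0,0],[0,0,0],[0,0,0],[0,0,0.004],[0,0,0.008],[0,0,0.012],[0,0,0.016],[0,0,0.02],[0,0,0.02]],"rot":[[0,0,0],[0,0,0],[0,0,0],[0,0,0],[0,0,0],[0,0,0],[0,0,0],[0,0,0],[0,0,0],[0,0,0]],"claw":[-1,-1,-1,-1,-1,-1,-1,-1,-1,-1]}' 20
python3 wr.py w4.png
python3 - <<'E'
from h import *
grab('side','s3.png')
s=cv2.imread('pics/s3.png')[150:250,150:290]
cv2.imwrite('pics/s3c.png',cv2.resize(s,None,fx=5.6,fy=5.6,interpolation=cv2.INTER_CUBIC))
E
```

```text
clock: 9.2
position: [0.3979, 0.3033, -0.0196]
orientation: [[-0.999, 0.048, -0.001], [0.048, 0.999, -0.0], [0.001, -0.0, -1.0]]
ft_force: [-0.5, -1.7, 0.2]
opening: 0.983
```

View pics/s3c.png

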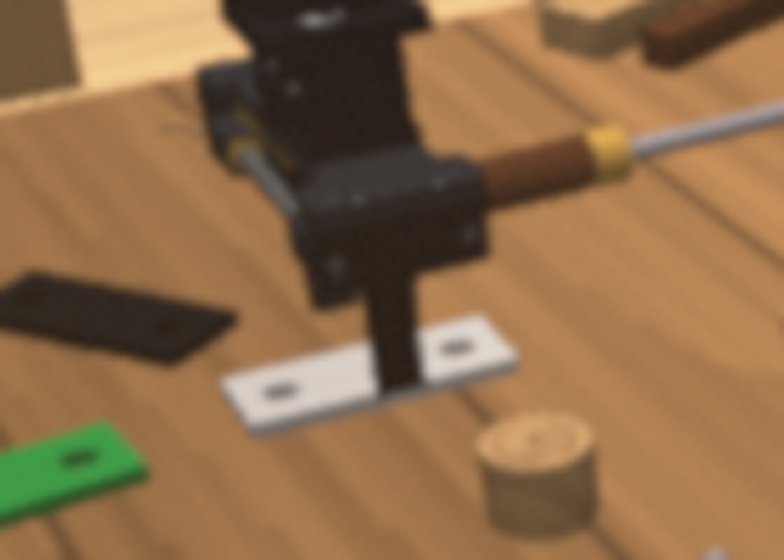

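View pics/w4.png

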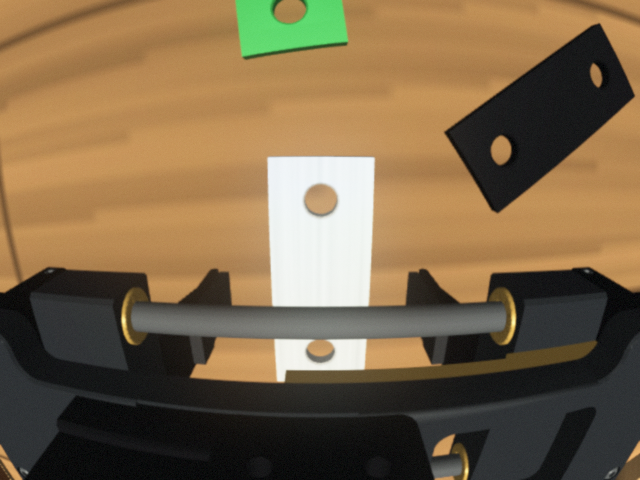

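Run:
```python
from h import *
g=r.grab_frame('side')
for y in (.245,.252,.258):
    o,d=ray(g,(220.6,219.2)); k=(y-o[1])/d[1]; print(y,o+d*k)
    # bottom near edge
s=r.state(); print(s['position'],s['clock'],s['ft_force'])
```

```text
0.245 [0.38994415 0.245      0.02606128]
0.252 [0.39212943 0.252      0.02222889]
0.258 [0.39400252 0.258      0.01894398]
[ 0.39835313  0.30352549 -0.01906138] 9.35 [ 0.26585665  0.40896396 -0.85219761]
```

```bash
python3 -m pendant '{"slide":[[0,0,0.002],[0,0,0.004],[0,0,0.006],[0,0,0.008],[0,0,0.009],[0,0,0.01],[0,0,0.011],[0,0,0.012],[0,0,0.012],[0,0,0.012]],"rot":[[0,0,0],[0,0,0],[0,0,0],[0,0,0],[0,0,0],[0,0,0],[0,0,0],[0,0,0],[0,0,0],[0,0,0]],"claw":[-1,-1,-1,-1,-1,-1,-1,-1,-1,-1]}' 20
python3 - <<'E'
from h import *
print(r.state()['position'])
g=grab('side','s4.png')
s=cv2.imread('pics/s4.png')[150:250,150:290]
cv2.imwrite('pics/s4c.png',cv2.resize(s,None,fx=5.6,fy=5.6,interpolation=cv2.INTER_CUBIC))
E
```

```text
clock: 10.6
position: [0.3982, 0.3035, -0.0311]
orientation: [[-0.999, 0.048, 0.0], [0.048, 0.999, 0.0], [-0.0, 0.0, -1.0]]
ft_force: [0.3, -0.5, 0.0]
opening: 1.0
[ 0.39824845  0.30346325 -0.0311392 ]
```

View pics/s4c.png

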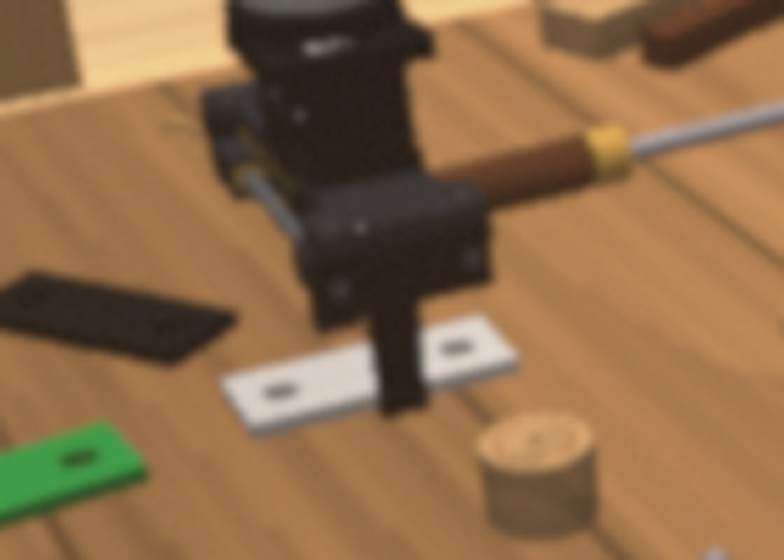

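Run:
```python
from h import *
g=r.grab_frame('side')
for z in (0,.005,.01,.015):
    print(z,[((proj(g,(x,.245,z))-150)*5.6+2.8).round(0) for x in(.3885,.398,.4075)])
```

```text
0 [array([403., 442.]), array([423., 437.]), array([443., 431.])]
0.005 [array([401., 433.]), array([421., 427.]), array([441., 421.])]
0.01 [array([400., 423.]), array([420., 417.]), array([440., 411.])]
0.015 [array([398., 413.]), array([419., 407.]), array([439., 402.])]
```

```bash
python3 -m pendant '{"slide":[[0,0,0.002],[0,0,0.004],[0,0,0.005],[0,0,0.006],[0,0,0.007],[0,0,0.008],[0,0,0.009],[0,0,0.01],[0,0,0.01],[0,0,0.01]],"rot":[[0,0,0],[0,0,0],[0,0,0],[0,0,0],[0,0,0],[0,0,0],[0,0,0],[0,0,0],[0,0,0],[0,0,0]],"claw":[-1,-1,-1,-1,-1,-1,-1,-1,-1,-1]}' 20
python3 wr.py w5.png
python3 - <<'E'
from h import *
s=r.state();print(s['position'],s['joint_pos'])
g=grab('side','s5.png')
s=cv2.imread('pics/s5.png')[150:250,150:290]
cv2.imwrite('pics/s5c.png',cv2.resize(s,None,fx=5.6,fy=5.6,interpolation=cv2.INTER_CUBIC))
E
```

```text
clock: 11.95
position: [0.3983, 0.3035, -0.0394]
orientation: [[-0.999, 0.047, -0.001], [0.047, 0.999, -0.0], [0.001, -0.0, -1.0]]
ft_force: [-6.5, -5.4, 19.0]
opening: 0.998
[ 0.39829577  0.30350253 -0.03938192] [ 2.82806893e+01  1.23186235e+01  1.14509511e+02 -6.27455755e-03
  5.32097876e+01 -5.89920367e+01]
```

View pics/s5c.png

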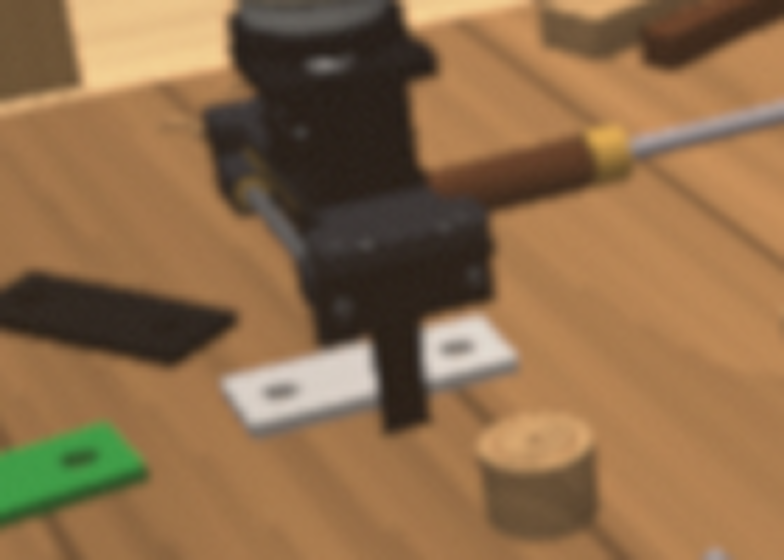

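View pics/w5.png

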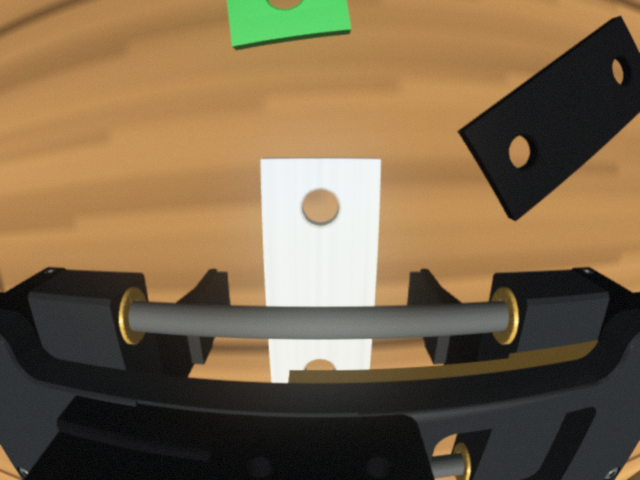

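Run:
```python
import pickle
from h import *
g=r.grab_frame('side')
for c in((385,435),(428,424),(406,430)): print('side',atz(g,((c[0]-2.8)/5.6+150,(c[1]-2.8)/5.6+150),0))
f=pickle.load(open('wf.pkl','rb'))
for c in((229,270),(409,270),(216,270),(420,270)): print('wrist',atz(f,c,0))
o=-np.array(f['R']).T@f['t'];s=r.state();R=s['orientation'];print('cam in tool',R.T@(o-s['position']),s['ft_force'],s['torque'])
im=cv2.imread('pics/w5.png')[250:380,170:460]
cv2.imwrite('pics/w5c.png',cv2.convertScaleAbs(cv2.resize(im,None,fx=2.7,fy=2.7,interpolation=cv2.INTER_CUBIC),alpha=2.5,beta=0))
```

```text
side [0.38432164 0.25589226 0.        ]
side [0.40432415 0.25468283 0.        ]
side [3.93926412e-01 2.54979502e-01 1.11022302e-16]
wrist [0.38496591 0.26158319 0.        ]
wrist [ 3.89013783e-01  3.47098675e-01 -2.77555756e-17]
wrist [3.84770999e-01 2.55088495e-01 2.77555756e-17]
wrist [0.38936751 0.35258276 0.        ]
cam in tool [ 7.32555314e-02  1.80094826e-05 -2.01513821e-01] [-7.19734979 -5.02950285 18.54057642] [-0.59114845  1.2467399  -0.05602249]
```

View pics/w5c.png

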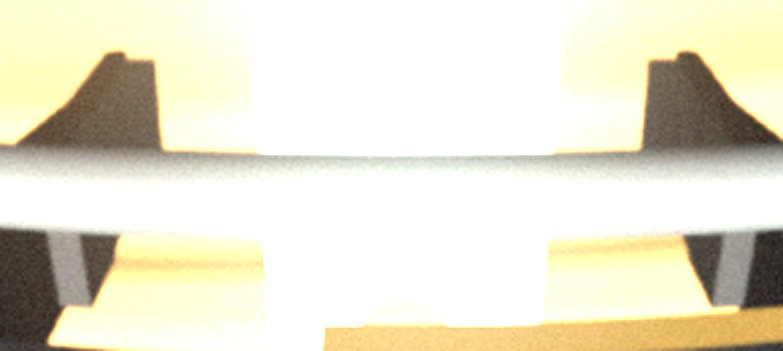

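Contact shows the true fingertips are about 39 mm short of the reported TCP, with bench contact at z ≈ -0.039. I'll use that offset from here on: raise 2.5 mm and grip.

```bash
python3 -m pendant '{"slide":[[0,0,-0.0025],[0,0,-0.0025],[0,0,-0.0025],[0,0,-0.0025],[0,0,-0.0025],[0,0,-0.0025],[0,0,-0.0025],[0,0,-0.0025],[0,0,-0.0025],[0,0,-0.0025]],"rot":[[0,0,0],[0,0,0],[0,0,0],[0,0,0],[0,0,0],[0,0,0],[0,0,0],[0,0,0],[0,0,0],[0,0,0]],"claw":[-1,1,1,1,1,1,1,1,1,1]}' 35
```

```text
clock: 13.35
position: [0.3982, 0.3034, -0.0387]
orientation: [[-0.999, 0.048, -0.0], [0.048, 0.999, -0.0], [0.0, -0.0, -1.0]]
ft_force: [0.4, -0.1, -0.8]
opening: 0.569
```

```bash
python3 go.py .59 .03 .065 -8.6
```

```text
pos [ 0.3982  0.3034 -0.0387] yaw_y 87.26885777085435 zax [-0.0001 -0.     -1.    ] t 13.35
slide [-0.2046 -0.264  -0.1037] rot [  0.0016  -0.0052 -84.1311]
```

```bash
python3 -m pendant '{"slide":[[0,0,-0.02],[0,0,-0.05],[0,0,-0.08],[-0.01,-0.013,-0.1037],[-0.04,-0.052,-0.1037],[-0.075,-0.097,-0.1037],[-0.11,-0.142,-0.1037],[-0.145,-0.187,-0.1037],[-0.18,-0.232,-0.1037],[-0.2046,-0.264,-0.1037]],"rot":[[0,0,0],[0,0,8],[0,0,18],[0,0,28],[0,0,38],[0,0,48],[0,0,58],[0,0,68],[0,0,78],[0,0,86]],"claw":[1,1,1,1,1,1,1,1,1,1]}' 35
python3 go.py .59 .03 .065 -8.6
```

```text
clock: 14.6
position: [0.5912, 0.0277, 0.065]
orientation: [[-0.016, 1.0, 0.0], [1.0, 0.016, -0.0], [-0.0, 0.0, -1.0]]
ft_force: [0.4, 0.2, -1.4]
opening: 0.566
pos [0.5912 0.0277 0.065 ] yaw_y 0.8997332854395795 zax [ 0.0004 -0.0002 -1.    ] t 14.6
slide [ 0.0024 -0.0012  0.    ] rot [0.0263 0.0122 9.4997]
```

```bash
python3 wr.py w6.png
```

```text
(no output)
```

View pics/w6.png

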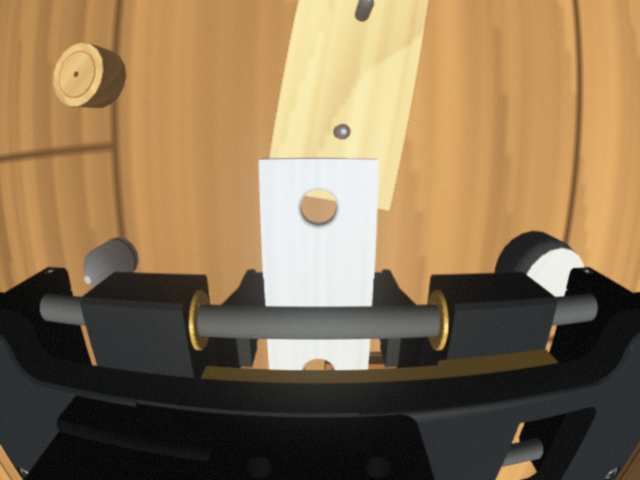

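Run:
```python
import cv2
im=cv2.imread('pics/w6.png')
a=cv2.resize(im[0:60,330:400],None,fx=8,fy=8,interpolation=cv2.INTER_CUBIC)
b=cv2.resize(im[100:240,260:400],None,fx=4,fy=4,interpolation=cv2.INTER_CUBIC)[:480]
import numpy as np
o=np.zeros((560,a.shape[1]+b.shape[1],3),np.uint8);o[:480,:560]=a;o[:b.shape[0],560:]=b
o=cv2.resize(o,None,fx=.7,fy=.7);cv2.imwrite('pics/w6c.png',o);print(o.shape)
```

```text
(392, 784, 3)
```

View pics/w6c.png

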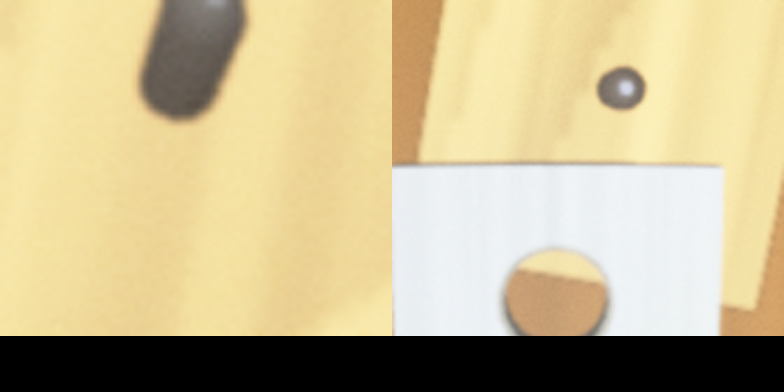

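```bash
cat > pins.py <<'E'
import pickle
from h import *
np.set_printoptions(precision=4,suppress=True)
f=pickle.load(open('wf.pkl','rb'))
n1=atz(f,(340.6,131.2),.015); n2=atz(f,(342.8,131),.049); a=atz(f,(361.4,14.4),.015)
print(n1,n2,a,np.linalg.norm(a-n1),'mid',(a+n1)/2,'ang',np.degrees(np.arctan2(*(a-n1)[:2][::-1]))-90)
s=r.state();p=s['position'];R=s['orientation']
zt=p[2]+.039
for z in (zt+.005,zt+.007): 
    h=atz(f,(318.5,206),z); print('hole1',h,'in tool',R.T@(h-p))
    for c in ((260,158.5),(377,158)): print(' corner',R.T@(atz(f,c,z)-p))
print('corner',atz(f,(391.,210),.015))
E
python3 pins.py
```

```text
[0.6041 0.1029 0.015 ] [0.6034 0.1027 0.049 ] [0.6171 0.1858 0.015 ] 0.08388476053825523 mid [0.6106 0.1444 0.015 ] ang -8.863567846902399
hole1 [0.5897 0.0697 0.1095] in tool [ 0.0459 -0.0036 -0.0441]
 corner [ 0.0664 -0.0285 -0.0443]
 corner [ 0.067   0.0211 -0.0441]
hole1 [0.5897 0.0701 0.1115] in tool [ 0.0463 -0.0036 -0.0461]
 corner [ 0.0665 -0.0282 -0.0463]
 corner [ 0.0671  0.0208 -0.0461]
corner [0.6409 0.0496 0.015 ]
```

```bash
python3 -m pendant '{"slide":[[0,0,0],[0,0,0],[0,0,0],[0,0,0],[0,0,0],[0,0,0],[0,0,0],[0,0,0],[0,0,0],[0,0,0]],"rot":[[0,0,5],[0,0,10.1],[0,0,10.1],[0,0,10.1],[0,0,10.1],[0,0,10.1],[0,0,10.1],[0,0,10.1],[0,0,10.1],[0,0,10.1]],"claw":[1,1,1,1,1,1,1,1,1,1]}' 35
python3 wr.py w7.png
python3 - <<'E'
import cv2,numpy as np
im=cv2.imread('pics/w7.png')
a=cv2.resize(im[0:60,280:360],None,fx=5,fy=5,interpolation=cv2.INTER_CUBIC)
b=cv2.resize(im[100:220,250:390],None,fx=5,fy=5,interpolation=cv2.INTER_CUBIC)
cv2.imwrite('pics/w7a.png',a);cv2.imwrite('pics/w7b.png',b)
E
```

```text
clock: 15.9
position: [0.59, 0.03, 0.065]
orientation: [[0.153, 0.988, 0.0], [0.988, -0.153, 0.0], [0.0, 0.0, -1.0]]
ft_force: [-1.3, -0.1, -1.8]
opening: 0.567
```

View pics/w7.png

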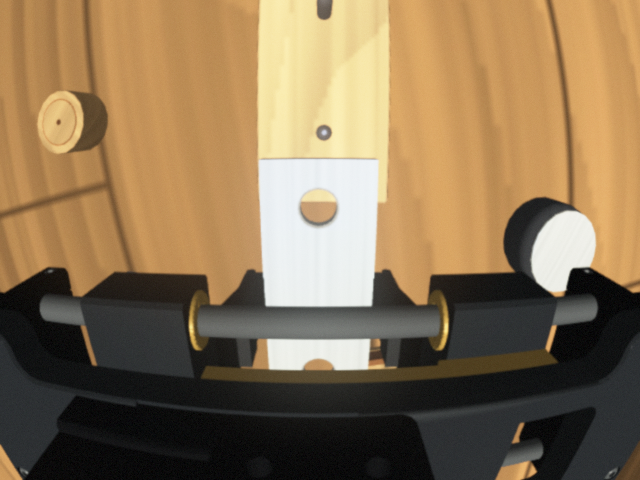

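View pics/w7a.png

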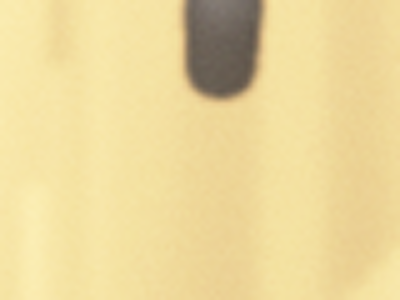

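View pics/w7b.png

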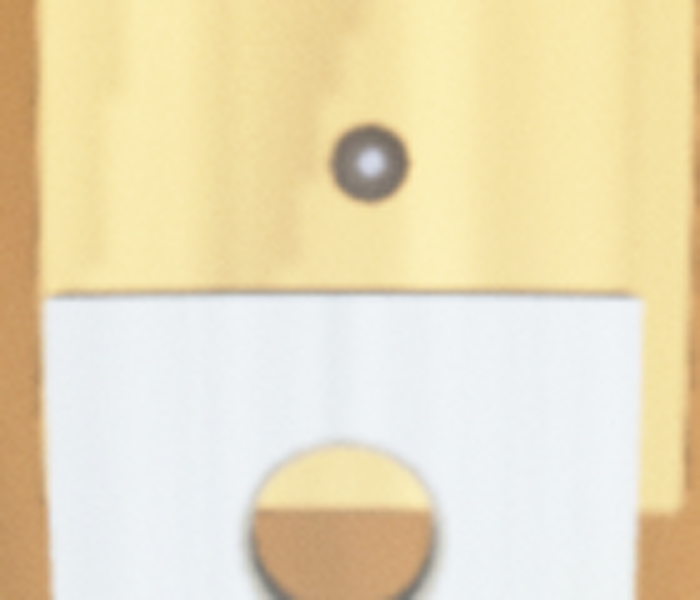

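```bash
sed -i 's/(340.6,131.2)/(323.4,132.2)/;s/(342.8,131)/(323.6,132.2)/;s/(361.4,14.4)/(323.7,12.0)/;s/(318.5,206)/(318.1,206.6)/;s/(260,158.5)/(258.3,158.7)/;s/(377,158)/(377.8,158.7)/;s/(391.,210)/(386.5,201.5)/' pins.py
cat >> pins.py <<'E'
for nm,X in(('pin near',n1),('pin far',a),('tip',n2)): print(nm,'in tool',R.T@(X-p))
E
python3 pins.py
```

```text
[0.604  0.1029 0.015 ] [0.6036 0.1027 0.049 ] [0.6172 0.1864 0.015 ] 0.08454684137792769 mid [0.6106 0.1446 0.015 ] ang -8.986442508012033
hole1 [0.5955 0.0712 0.109 ] in tool [ 0.0415 -0.001  -0.044 ]
 corner [ 0.0625 -0.0264 -0.044 ]
 corner [ 0.0625  0.0244 -0.044 ]
hole1 [0.5955 0.0716 0.111 ] in tool [ 0.0419 -0.001  -0.046 ]
 corner [ 0.0626 -0.0261 -0.046 ]
 corner [ 0.0626  0.0241 -0.046 ]
corner [0.6402 0.0495 0.015 ]
pin near in tool [0.0741 0.0026 0.05  ]
pin far in tool [0.1587 0.0028 0.05  ]
tip in tool [0.0739 0.0022 0.016 ]
```

```bash
python3 -m pendant '{"slide":[[0.03,0.001,0],[0.07,0.002,0],[0.1,0.003,0],[0.1155,0.003,0],[0.1165,0.003,0.01],[0.1165,0.003,0.025],[0.1165,0.003,0.038],[0.1165,0.003,0.042],[0.1165,0.003,0.042],[0.1165,0.003,0.042]],"rot":[[0,0,0],[0,0,0.2],[0,0,0.2],[0,0,0.2],[0,0,0.2],[0,0,0.2],[0,0,0.2],[0,0,0.2],[0,0,0.2],[0,0,0.2]],"claw":[1,1,1,1,1,1,1,1,1,1]}' 35
python3 wr.py w8.png
python3 - <<'E'
import cv2,numpy as np
im=cv2.imread('pics/w8.png')
cv2.imwrite('pics/w8b.png',cv2.resize(im[140:260,240:400],None,fx=4,fy=4,interpolation=cv2.INTER_CUBIC))
E
```

```text
clock: 17.2
position: [0.6114, 0.1445, 0.0236]
orientation: [[0.157, 0.988, 0.001], [0.988, -0.157, 0.0], [0.0, 0.001, -1.0]]
ft_force: [0.1, -0.1, -0.6]
opening: 0.568
```

View pics/w8b.png

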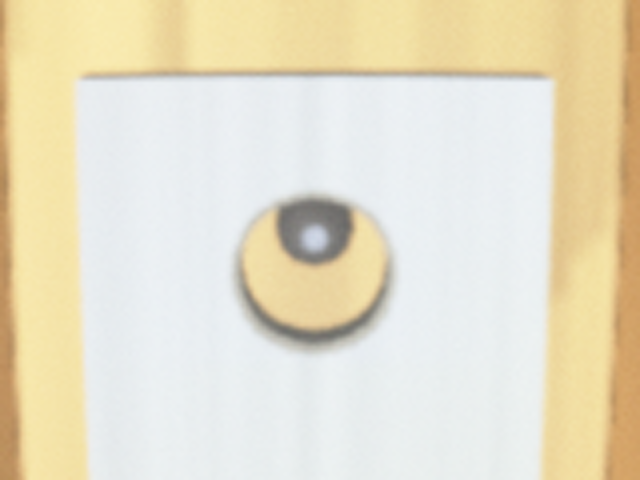

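Run:
```python
import pickle
from h import *
f=pickle.load(open('wf.pkl','rb'));s=r.state();p=s['position'];R=s['orientation']
print(p)
print('tip',R.T@(atz(f,(318.4,198.6),.049)-p)); zt=p[2]+.039
print('hole',R.T@(atz(f,(240+315.5/4-.4,140+269/4-.4),zt+.0075)-p))
print('edge',R.T@(atz(f,(318,140+76/4-.4),zt+.0075)-p))
```

```text
[0.6114827  0.14464762 0.0237259 ]
tip [ 0.04170581 -0.00084679 -0.02526174]
hole [ 0.0418214  -0.00082431 -0.04648759]
edge [ 0.06230032 -0.00102    -0.04648126]
```

Hole and pin agree to within 0.2 mm. Lowering now.

```bash
python3 -m pendant '{"slide":[[0,0,0.006],[0,0,0.012],[0,0,0.018],[0,0,0.024],[0,0,0.03],[0,0,0.035],[0,0,0.04],[0,0,0.043],[0,0,0.045],[0,0,0.0455]],"rot":[[0,0,0],[0,0,0],[0,0,0],[0,0,0],[0,0,0],[0,0,0],[0,0,0],[0,0,0],[0,0,0],[0,0,0]],"claw":[1,1,1,1,1,1,1,1,1,1]}' 35
python3 wr.py w9.png
```

```text
clock: 18.5
position: [0.6109, 0.1447, -0.0225]
orientation: [[0.157, 0.988, -0.0], [0.988, -0.157, -0.0], [-0.0, -0.0, -1.0]]
ft_force: [0.4, 0.1, -1.4]
opening: 0.57
```

View pics/w9.png

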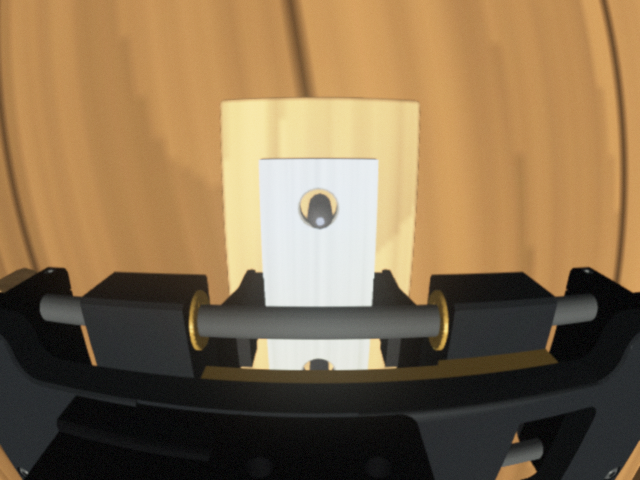

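```bash
python3 -m pendant '{"slide":[[0,0,0],[0,0,0],[0,0,0],[0,0,0],[0,0,-0.005],[0,0,-0.02],[0,0,-0.05],[0,0,-0.08],[0,0,-0.0875],[0,0,-0.0875]],"rot":[[0,0,0],[0,0,0],[0,0,0],[0,0,0],[0,0,0],[0,0,0],[0,0,0],[0,0,0],[0,0,0],[0,0,0]],"claw":[-1,-1,-1,-1,-1,-1,-1,-1,-1,-1]}' 35
python3 wr.py w10.png;python3 go.py .4155 .1515 .065 81
```

```text
clock: 19.8
position: [0.6113, 0.1447, 0.0658]
orientation: [[0.157, 0.988, 0.002], [0.988, -0.157, 0.0], [0.0, 0.001, -1.0]]
ft_force: [0.3, -0.4, -0.4]
opening: 0.998
pos [0.6104 0.1446 0.0645] yaw_y -9.028983575073172 zax [-0.0006 -0.0001 -1.    ] t 19.85
slide [-0.0238 -0.1936 -0.0004] rot [ -0.0338  -0.0195 -90.029 ]
```

View pics/w10.png

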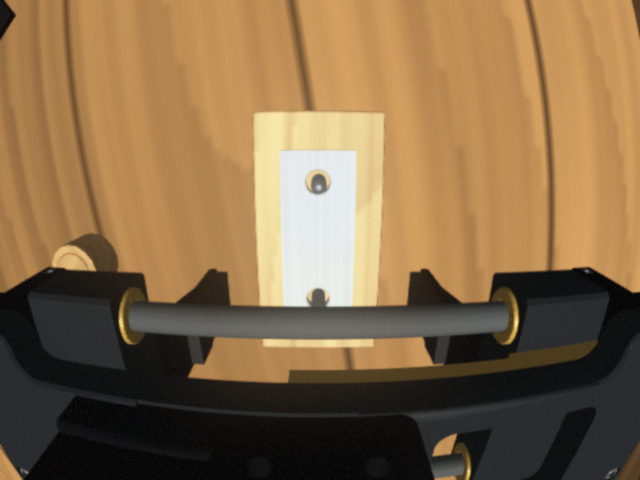

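```bash
python3 go.py .417 .1522 -.035 -9
```

```text
pos [0.6104 0.1446 0.0645] yaw_y -9.028983575073172 zax [-0.0006 -0.0001 -1.    ] t 19.85
slide [-0.0229 -0.1922  0.0996] rot [-0.0339  0.0091 -0.029 ]
```

```bash
python3 -m pendant '{"slide":[[-0.005,-0.045,0],[-0.012,-0.1,0],[-0.018,-0.15,0],[-0.022,-0.185,0.005],[-0.0229,-0.1922,0.02],[-0.0229,-0.1922,0.04],[-0.0229,-0.1922,0.04],[-0.0229,-0.1922,0.04],[-0.0229,-0.1922,0.04],[-0.0229,-0.1922,0.04]],"rot":[[0,0,0],[0,0,0],[0,0,0],[0,0,0],[0,0,0],[0,0,0],[0,0,0],[0,0,0],[0,0,0],[0,0,0]],"claw":[-1,-1,-1,-1,-1,-1,-1,-1,-1,-1]}' 20
python3 wr.py w11.png; python3 go.py .417 .1522 -.035 -9
```

```text
clock: 21.1
position: [0.4181, 0.1523, 0.0255]
orientation: [[0.157, 0.988, 0.001], [0.988, -0.157, 0.0], [0.0, 0.001, -1.0]]
ft_force: [0.4, -0.4, -0.5]
opening: 0.999
pos [0.418  0.1523 0.0255] yaw_y -9.033449579060328 zax [ 0.0008  0.0001 -1.    ] t 21.15
slide [-0.0003 -0.001   0.0605] rot [ 0.0463 -0.0156 -0.0334]
```

View pics/w11.png

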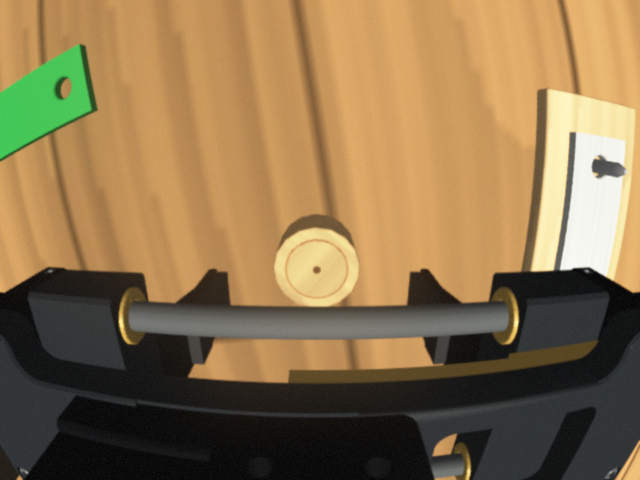

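```bash
cat > pt.py <<'E'
import pickle,sys
from h import *
np.set_printoptions(precision=4,suppress=True)
f=pickle.load(open('wf.pkl','rb'));s=r.state();p=s['position'];R=s['orientation']
X=atz(f,(float(sys.argv[1]),float(sys.argv[2])),float(sys.argv[3])); print(X,'tool',R.T@(X-p))
E
python3 pt.py 317 269.5 .036
```

```text
[0.4165 0.1524 0.036 ] tool [-0.0001 -0.0014 -0.0105]
```

```bash
python3 -m pendant '{"slide":[[0,-0.001,0.025],[0,-0.001,0.05],[0,-0.001,0.059],[0,-0.001,0.0605],[0,-0.001,0.0605],[0,-0.001,0.0605],[0,-0.001,0.0605],[0,-0.001,0.0605],[0,-0.001,0.0605],[0,-0.001,0.0605]],"rot":[[0,0,0],[0,0,0],[0,0,0],[0,0,0],[0,0,0],[0,0,0],[0,0,0],[0,0,0],[0,0,0],[0,0,0]],"claw":[-1,-1,-1,-1,1,1,1,1,1,1]}' 20
python3 go.py .611 .1446 .04 -9
```

```text
clock: 22.4
position: [0.4166, 0.1524, -0.0353]
orientation: [[0.157, 0.988, 0.0], [0.988, -0.157, -0.0], [0.0, 0.0, -1.0]]
ft_force: [-0.4, 0.4, 2.0]
opening: 0.545
pos [ 0.4166  0.1524 -0.0353] yaw_y -9.03118716938386 zax [ 0.0002 -0.     -1.    ] t 22.4
slide [ 0.0228  0.1932 -0.0753] rot [ 0.0119 -0.001  -0.0312]
```

```bash
python3 -m pendant '{"slide":[[0,0,0],[0,0,-0.03],[0,0,-0.07],[0.003,0.03,-0.0753],[0.009,0.08,-0.0753],[0.015,0.13,-0.0753],[0.02,0.175,-0.0753],[0.0228,0.192,-0.0753],[0.0228,0.1932,-0.0753],[0.0228,0.1932,-0.0753]],"rot":[[0,0,0],[0,0,0],[0,0,0],[0,0,0],[0,0,0],[0,0,0],[0,0,0],[0,0,0],[0,0,0],[0,0,0]],"claw":[1,1,1,1,1,1,1,1,1,1]}' 20
python3 wr.py w12.png; python3 go.py .611 .1446 -.0115 -9
```

```text
clock: 23.65
position: [0.6096, 0.1446, 0.0391]
orientation: [[0.157, 0.988, -0.002], [0.988, -0.157, -0.0], [-0.0, -0.002, -1.0]]
ft_force: [0.1, -0.3, -0.4]
opening: 0.543
pos [0.6095 0.1446 0.0393] yaw_y -9.014366182846704 zax [-0.0015 -0.0001 -1.    ] t 23.7
slide [0.0002 0.0015 0.0508] rot [-0.0845  0.0192 -0.0144]
```

View pics/w12.png

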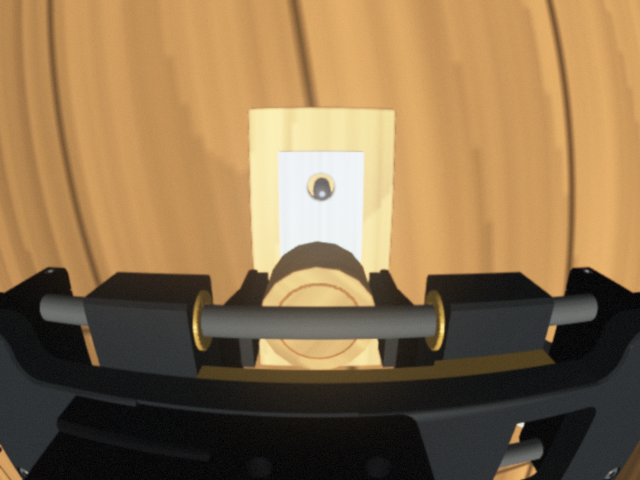

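```bash
python3 -m pendant '{"slide":[[0,0,0.012],[0,0,0.026],[0,0,0.038],[0,0,0.047],[0,0,0.05],[0,0,0.0512],[0,0,0.0512],[0,0,0.0512],[0,0,0.0512],[0,0,0.0512]],"rot":[[0,0,0],[0,0,0],[0,0,0],[0,0,0],[0,0,0],[0,0,0],[0,0,0],[0,0,0],[0,0,0],[0,0,0]],"claw":[1,1,1,1,1,1,1,1,1,1]}' 20
python3 go.py .611 .1446 .065 -9
```

```text
clock: 24.95
position: [0.6109, 0.1446, -0.0112]
orientation: [[0.157, 0.988, 0.0], [0.988, -0.157, 0.0], [0.0, 0.0, -1.0]]
ft_force: [0.3, -0.4, -0.0]
opening: 0.545
pos [ 0.6109  0.1446 -0.0112] yaw_y -9.029094560144054 zax [ 0.0002  0.     -1.    ] t 24.95
slide [ 0.      0.0001 -0.0762] rot [ 0.0108 -0.0024 -0.0291]
```

```bash
python3 -m pendant '{"slide":[[0,0,0.0007],[0,0,0.0007],[0,0,0.0007],[0,0,0.0007],[0,0,0.0007],[0,0,-0.008],[0,0,-0.03],[0,0,-0.06],[0,0,-0.076],[0,0,-0.076]],"rot":[[0,0,0],[0,0,0],[0,0,0],[0,0,0],[0,0,0],[0,0,0],[0,0,0],[0,0,0],[0,0,0],[0,0,0]],"claw":[1,-1,-1,-1,-1,-1,-1,-1,-1,-1]}' 20
python3 wr.py w13.png;python3 go.py .4255 .005 .065 -9
```

```text
clock: 26.2
position: [0.6127, 0.1448, 0.0673]
orientation: [[0.157, 0.988, 0.005], [0.988, -0.157, 0.001], [0.001, 0.004, -1.0]]
ft_force: [-0.2, -1.1, 0.4]
opening: 1.001
pos [0.6114 0.1446 0.0655] yaw_y -9.028698732341182 zax [ 0.0016  0.0002 -1.    ] t 26.25
slide [-0.1671 -0.1617  0.0002] rot [ 0.0913 -0.0242 -0.0287]
```

View pics/w13.png

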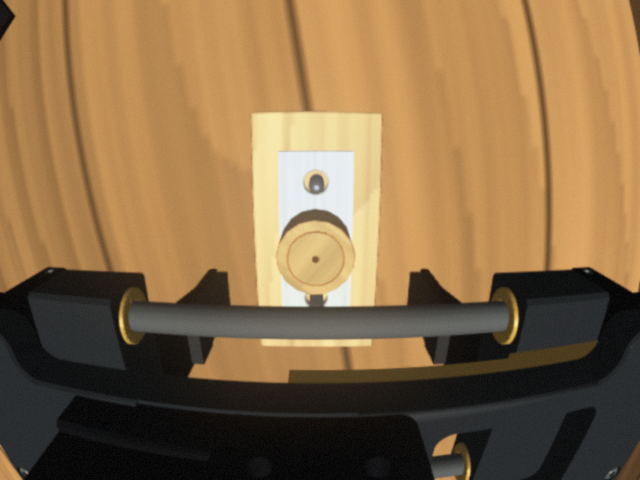

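```bash
python3 -m pendant '{"slide":[[-0.02,-0.02,0],[-0.06,-0.058,0],[-0.1,-0.097,0],[-0.14,-0.135,0],[-0.165,-0.16,0.01],[-0.167,-0.1617,0.025],[-0.167,-0.1617,0.025],[-0.167,-0.1617,0.025],[-0.167,-0.1617,0.025],[-0.167,-0.1617,0.025]],"rot":[[0,0,-2],[0,0,-5],[0,0,-8.2],[0,0,-8.2],[0,0,-8.2],[0,0,-8.2],[0,0,-8.2],[0,0,-8.2],[0,0,-8.2],[0,0,-8.2]],"claw":[-1,-1,-1,-1,-1,-1,-1,-1,-1,-1]}' 30
python3 wr.py w14.png; python3 go.py .4255 .005 -.027 -.8
```

```text
clock: 27.5
position: [0.4255, 0.0053, 0.0399]
orientation: [[0.014, 1.0, 0.0], [1.0, -0.014, -0.0], [-0.0, 0.0, -1.0]]
ft_force: [-0.2, -0.2, -0.6]
opening: 1.003
pos [0.4254 0.0052 0.0399] yaw_y -0.7950573115338082 zax [ 0.0004 -0.0001 -1.    ] t 27.55
slide [-0.0002  0.0001  0.0669] rot [0.0208 0.0036 0.0049]
```

View pics/w14.png

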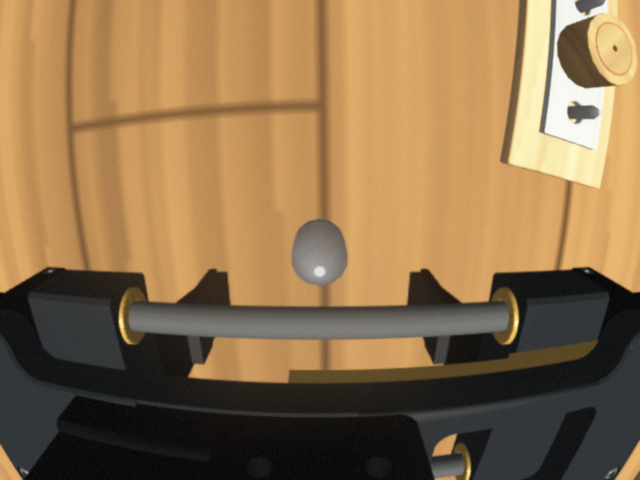

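```bash
python3 pt.py 319 271 .054; python3 -m pendant '{"slide":[[0,0,0.02],[0,0,0.045],[0,0,0.062],[0,0,0.067],[0,0,0.067],[0,0,0.067],[0,0,0.067],[0,0,0.067],[0,0,0.067],[0,0,0.067]],"rot":[[0,0,0],[0,0,0],[0,0,0],[0,0,0],[0,0,0],[0,0,0],[0,0,0],[0,0,0],[0,0,0],[0,0,0]],"claw":[-1,-1,-1,-1,1,1,1,1,1,1]}' 35
```

```text
[0.425  0.0058 0.054 ] tool [ 0.0006 -0.0004 -0.0141]
clock: 28.8
position: [0.4251, 0.005, -0.0273]
orientation: [[0.015, 1.0, 0.0], [1.0, -0.015, -0.0], [-0.0, 0.0, -1.0]]
ft_force: [1.1, 0.5, 0.4]
opening: 0.398
```

```bash
python3 go.py .637 -.23 .05 -.8
```

```text
pos [ 0.4251  0.005  -0.0273] yaw_y -0.8336734898869483 zax [ 0.0004 -0.     -1.    ] t 28.8
slide [-0.2319  0.2153 -0.0772] rot [ 0.0212  0.0017 -0.0337]
```

```bash
python3 -m pendant '{"slide":[[0,0,0],[0,0,-0.04],[-0.01,0.01,-0.077],[-0.045,0.042,-0.077],[-0.085,0.08,-0.077],[-0.125,0.116,-0.077],[-0.165,0.153,-0.077],[-0.205,0.19,-0.077],[-0.232,0.215,-0.077],[-0.232,0.215,-0.077]],"rot":[[0,0,0],[0,0,0],[0,0,0],[0,0,0],[0,0,0],[0,0,0],[0,0,0],[0,0,0],[0,0,0],[0,0,0]],"claw":[1,1,1,1,1,1,1,1,1,1]}' 35
python3 wr.py w15.png '[(.637-.0007*1.7-.042,-.159-.085,.019),(.637-.042+.0012,-.159+.085,.019),(.637+.042,-.159-.085,.019)]'; python3 go.py .6377 -.11 .05 -.8
```

```text
clock: 30.05
position: [0.6368, -0.2321, 0.0481]
orientation: [[0.017, 1.0, -0.001], [1.0, -0.017, 0.0], [0.0, -0.001, -1.0]]
ft_force: [0.0, 0.5, -2.9]
opening: 0.382
pos [ 0.6357 -0.2304  0.0479] yaw_y -0.9025326924603405 zax [-0.0026  0.0014 -1.    ] t 30.1
slide [ 0.1204  0.0001 -0.002 ] rot [-0.1503 -0.0791 -0.1026]
```

View pics/w15.png

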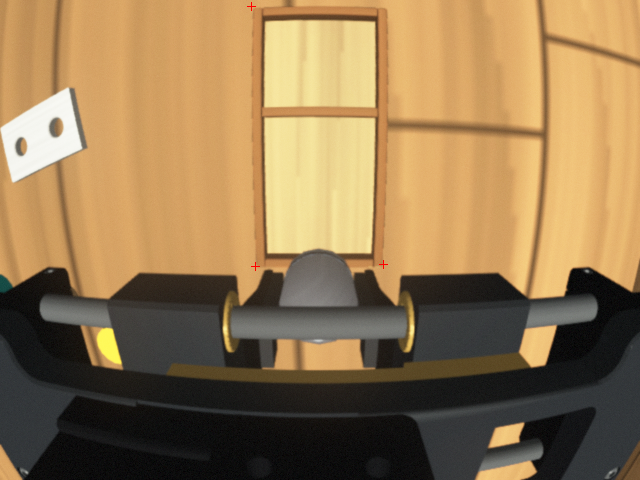

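```bash
for c in "254 9" "386 9" "383 265" "258 266" "320 112"; do python3 pt.py $c .019; done
```

```text
[ 0.5983 -0.0762  0.019 ] tool [ 0.1535 -0.0397  0.0292]
[ 0.6808 -0.0774  0.019 ] tool [0.1536 0.0428 0.029 ]
[ 0.6789 -0.2447  0.019 ] tool [-0.0137  0.0434  0.0287]
[ 0.5955 -0.244   0.019 ] tool [-0.0143 -0.0399  0.0289]
[ 0.6384 -0.1454  0.019 ] tool [0.085  0.0014 0.029 ]
```

```bash
python3 -m pendant '{"slide":[[0.03,0.001,0],[0.07,0.002,0],[0.105,0.002,0],[0.1185,0.002,0],[0.1185,0.002,0.01],[0.1185,0.002,0.03],[0.1185,0.002,0.05],[0.1185,0.002,0.065],[0.1185,0.002,0.0705],[0.1185,0.002,0.0705]],"rot":[[0,0,0],[0,0,0],[0,0,0],[0,0,0],[0,0,0],[0,0,0],[0,0,0],[0,0,0],[0,0,0],[0,0,0]],"claw":[1,1,1,1,1,1,1,1,1,1]}' 35
python3 wr.py w16.png;python3 go.py .639 -.1115 -.0222 -.8
```

```text
clock: 31.35
position: [0.6402, -0.1119, -0.0212]
orientation: [[0.015, 1.0, -0.0], [1.0, -0.015, 0.0], [0.0, -0.0, -1.0]]
ft_force: [0.5, -0.6, -2.9]
opening: 0.382
pos [ 0.6406 -0.1119 -0.0209] yaw_y -0.8457623988433494 zax [ 0.0006 -0.0001 -1.    ] t 31.4
slide [ 0.0004 -0.0017  0.0013] rot [ 0.0335  0.0077 -0.0458]
```

View pics/w16.png

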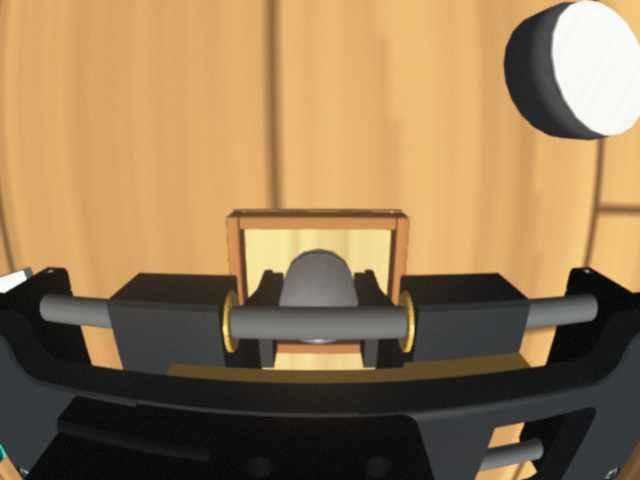

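```bash
python3 -m pendant '{"slide":[[0,-0.001,0.001],[0,-0.001,0.001],[0,-0.001,0.001],[0,-0.001,0.001],[0,-0.001,0.001],[0,-0.001,-0.005],[0,-0.001,-0.02],[0,-0.001,-0.05],[0,-0.001,-0.08],[0,-0.001,-0.09]],"rot":[[0,0,0],[0,0,0],[0,0,0],[0,0,0],[0,0,0],[0,0,0],[0,0,0],[0,0,0],[0,0,0],[0,0,0]],"claw":[1,1,0.06,0.06,0.06,0.06,0.06,-0.5,-1,-1]}' 35
python3 wr.py w17.png;python3 go.py .4075 -.29 .065 -.8
python3 - <<'E'
from h import *
grab('side','s6.png')
s=cv2.imread('pics/s6.png')[150:390,130:450]
cv2.imwrite('pics/s6c.png',cv2.resize(s,None,fx=2.5,fy=2.5,interpolation=cv2.INTER_CUBIC))
E
```

```text
clock: 32.65
position: [0.6415, -0.1122, 0.073]
orientation: [[0.014, 1.0, 0.005], [1.0, -0.014, -0.002], [-0.002, 0.005, -1.0]]
ft_force: [-0.6, -0.4, -0.6]
opening: 0.727
pos [ 0.6414 -0.1122  0.073 ] yaw_y -0.8247236560831775 zax [ 0.0051 -0.0016 -1.    ] t 32.7
slide [-0.1811 -0.2313  0.0071] rot [ 0.2936  0.086  -0.0249]
```

View pics/w17.png

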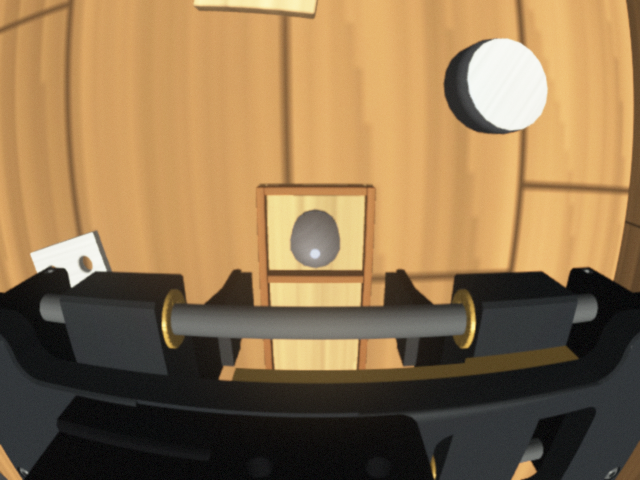

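View pics/s6c.png

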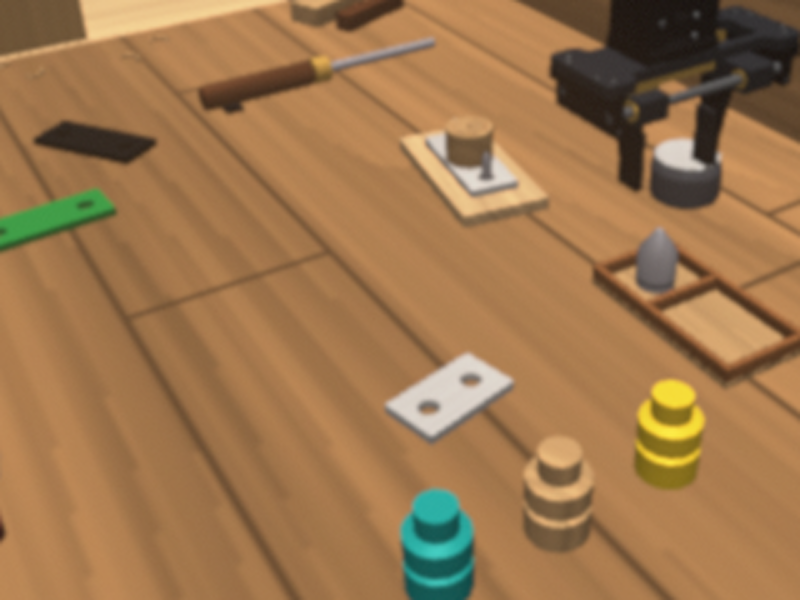

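```bash
python3 go.py .408 -.29 .065 -.8; python3 -m pendant '{"slide":[[-0.01,-0.015,0],[-0.03,-0.04,0],[-0.055,-0.07,0],[-0.08,-0.102,0],[-0.105,-0.134,0],[-0.13,-0.166,0],[-0.155,-0.198,0],[-0.175,-0.222,0],[-0.181,-0.231,0],[-0.181,-0.231,0]],"rot":[[0,0,9],[0,0,19],[0,0,29],[0,0,39],[0,0,49],[0,0,59],[0,0,69],[0,0,79],[0,0,88],[0,0,90]],"claw":[-1,-1,-1,-1,-1,-1,-1,-1,-1,-1]}' 30
python3 wr.py w18.png; python3 go.py .408 -.29 .06 -90.8
```

```text
pos [ 0.6406 -0.112   0.0712] yaw_y -0.8275939765677139 zax [ 0.0033 -0.001  -1.    ] t 32.75
slide [-0.1814 -0.23    0.0056] rot [ 0.1916  0.0549 -0.0277]
clock: 34.0
position: [0.4044, -0.289, 0.068]
orientation: [[1.0, -0.017, -0.001], [-0.017, -1.0, 0.001], [-0.001, -0.001, -1.0]]
ft_force: [0.2, -0.1, 0.5]
opening: 0.998
pos [ 0.4051 -0.2888  0.0682] yaw_y -90.90988234686031 zax [-0.001   0.0013 -1.    ] t 34.05
slide [0.0029 0.0012 0.0082] rot [-0.075   0.0589 -0.1098]
```

View pics/w18.png

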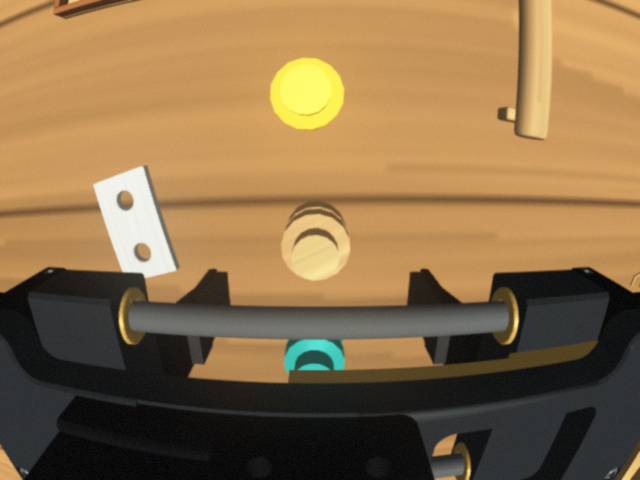

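```bash
python3 pt.py 316 256 .066;python3 pt.py 316 244.5 .046; python3 pt.py 178 268 .008
```

```text
[ 0.4073 -0.2878  0.066 ] tool [ 0.0022 -0.001   0.0022]
[ 0.4082 -0.2877  0.046 ] tool [ 0.0031 -0.0011  0.0222]
[ 0.3786 -0.1779  0.008 ] tool [-0.0282 -0.1104  0.0603]
```

```bash
python3 -m pendant '{"slide":[[0.0015,0,0.02],[0.0015,0,0.05],[0.0015,0,0.075],[0.0015,0,0.085],[0.0015,0,0.087],[0.0015,0,0.087],[0.0015,0,0.087],[0.0015,0,0.087],[0.0015,0,0.087],[0.0015,0,0.087]],"rot":[[0,0,0],[0,0,0],[0,0,0],[0,0,0],[0,0,0],[0,0,0],[0,0,0],[0,0,0],[0,0,0],[0,0,0]],"claw":[-1,-1,-1,-1,-1,1,1,1,1,1]}' 25
python3 go.py .639 -.30 .065 -90.8
```

```text
clock: 35.3
position: [0.4072, -0.2893, -0.0177]
orientation: [[1.0, -0.015, 0.0], [-0.015, -1.0, -0.0], [0.0, 0.0, -1.0]]
ft_force: [0.5, 0.6, 1.1]
opening: 0.518
pos [ 0.4072 -0.2893 -0.0177] yaw_y -90.83567798961589 zax [ 0.0002 -0.     -1.    ] t 35.3
slide [ 0.2319  0.0073 -0.0827] rot [ 0.0023 -0.0096 -0.0357]
```

```bash
python3 -m pendant '{"slide":[[0,0,0],[0,0,-0.03],[0,0,-0.07],[0.005,-0.002,-0.088],[0.045,-0.02,-0.088],[0.09,-0.039,-0.088],[0.135,-0.058,-0.088],[0.18,-0.078,-0.088],[0.218,-0.094,-0.088],[0.2294,-0.0992,-0.088]],"rot":[[0,0,0],[0,0,0],[0,0,0],[0,0,0],[0,0,0],[0,0,0],[0,0,0],[0,0,0],[0,0,0],[0,0,0]],"claw":[1,1,1,1,1,1,1,1,1,1]}' 25
python3 wr.py w19.png; python3 go.py .638 -.1936 -.0127 -90.8
```

```text
clock: 36.55
position: [0.6395, -0.1916, 0.0689]
orientation: [[1.0, -0.012, -0.001], [-0.012, -1.0, 0.001], [-0.001, -0.001, -1.0]]
ft_force: [0.4, 0.1, -0.5]
opening: 0.497
pos [ 0.6396 -0.1915  0.0689] yaw_y -90.71731796899974 zax [-0.0004  0.0008 -1.    ] t 36.6
slide [-0.0015  0.0022  0.0816] rot [-0.0456  0.0252  0.0827]
```

View pics/w19.png

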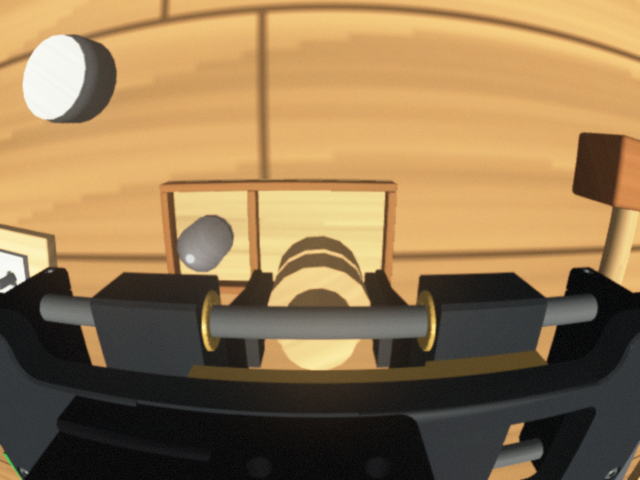

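```bash
python3 -m pendant '{"slide":[[-0.001,0.002,0.01],[-0.001,0.002,0.025],[-0.001,0.002,0.04],[-0.001,0.002,0.055],[-0.001,0.002,0.068],[-0.001,0.002,0.077],[-0.001,0.002,0.081],[-0.001,0.002,0.0815],[-0.001,0.002,0.0815],[-0.001,0.002,0.0815]],"rot":[[0,0,0],[0,0,0],[0,0,0],[0,0,0],[0,0,0],[0,0,0],[0,0,0],[0,0,0],[0,0,0],[0,0,0]],"claw":[1,1,1,1,1,1,1,1,1,1]}' 25
python3 wr.py w20.png; python3 go.py .638 -.1936 -.0127 -90.8
```

```text
clock: 37.85
position: [0.6375, -0.1956, -0.0107]
orientation: [[1.0, -0.014, 0.001], [-0.014, -1.0, -0.0], [0.001, 0.0, -1.0]]
ft_force: [0.8, 0.2, -0.8]
opening: 0.497
pos [ 0.6374 -0.1955 -0.0108] yaw_y -90.82940884663802 zax [ 0.0008 -0.0004 -1.    ] t 37.9
slide [ 0.0006 -0.0019  0.0019] rot [ 0.0208 -0.0468 -0.0294]
```

View pics/w20.png

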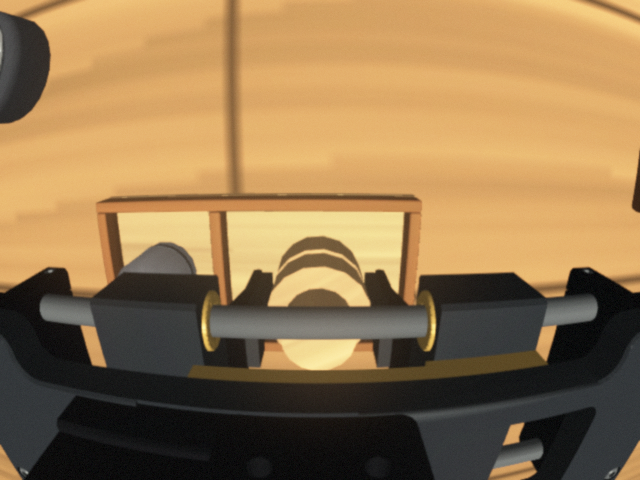

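```bash
python3 -m pendant '{"slide":[[0,0,0.001],[0,0,0.0015],[0,0,0.0015],[0,0,0.0015],[0,0,0.0015],[0,0,-0.003],[0,0,-0.015],[0,0,-0.04],[0,0,-0.08],[0,0,-0.11]],"rot":[[0,0,0],[0,0,0],[0,0,0],[0,0,0],[0,0,0],[0,0,0],[0,0,0],[0,0,0],[0,0,0],[0,0,0]],"claw":[1,1,-0.2,-0.2,-0.2,-0.2,-0.2,-0.2,-0.2,-0.2]}' 25
python3 wr.py w21.png
```

```text
clock: 39.15
position: [0.6379, -0.1958, 0.1017]
orientation: [[1.0, -0.015, 0.003], [-0.015, -1.0, -0.001], [0.003, 0.001, -1.0]]
ft_force: [-0.3, 0.3, -0.6]
opening: 0.602
```

View pics/w21.png

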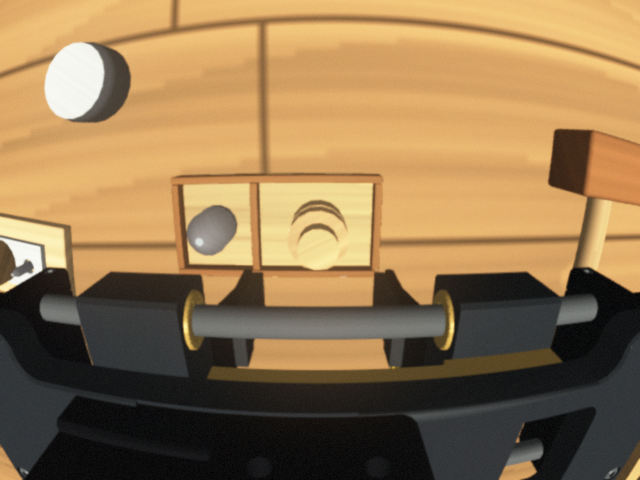

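```bash
python3 -m pendant '{"slide":[[0,0,-0.03],[-0.02,0,-0.05],[-0.06,0,-0.06],[-0.11,0,-0.06],[-0.16,0,-0.06],[-0.2,0,-0.06],[-0.22,0,-0.06],[-0.22,0,-0.06],[-0.22,0,-0.06],[-0.22,0,-0.06]],"rot":[[0,0,0],[0,0,0],[0,0,0],[0,0,0],[0,0,0],[0,0,0],[0,0,0],[0,0,0],[0,0,0],[0,0,0]],"claw":[-0.2,-0.2,-0.2,-0.2,-0.2,-0.2,-0.2,-0.2,-0.2,-0.2]}' 25
python3 - <<'E'
from h import *
g=grab('side','s7.png');f=grab('top','t7.png')
im=cv2.imread('pics/s7.png')[150:390,130:530]
cv2.imwrite('pics/s7c.png',cv2.resize(im,(800,480),interpolation=cv2.INTER_CUBIC))
im=cv2.imread('pics/t7.png')[155:235,235:415]
cv2.imwrite('pics/t7c.png',cv2.resize(im,None,fx=4.4,fy=4.4,interpolation=cv2.INTER_CUBIC))
E
```

```text
clock: 40.45
position: [0.4178, -0.1922, 0.1588]
orientation: [[1.0, -0.014, 0.0], [-0.014, -1.0, -0.0], [0.0, 0.0, -1.0]]
ft_force: [0.2, -0.4, 0.2]
opening: 0.598
```

View pics/s7c.png

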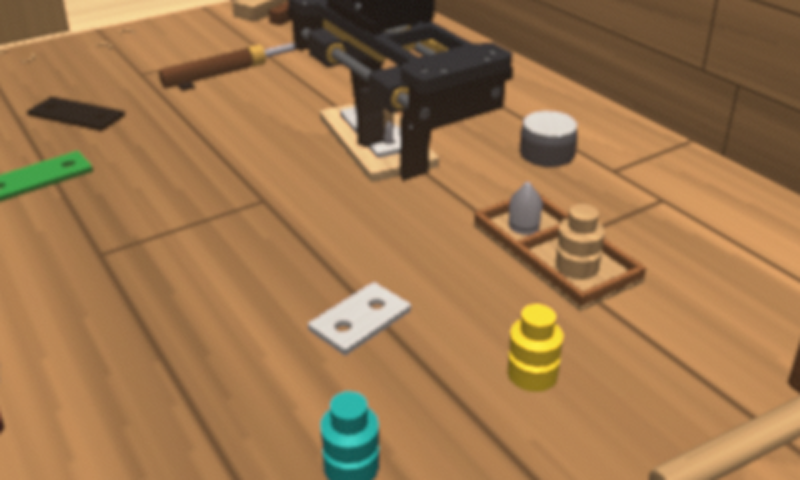

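View pics/t7c.png

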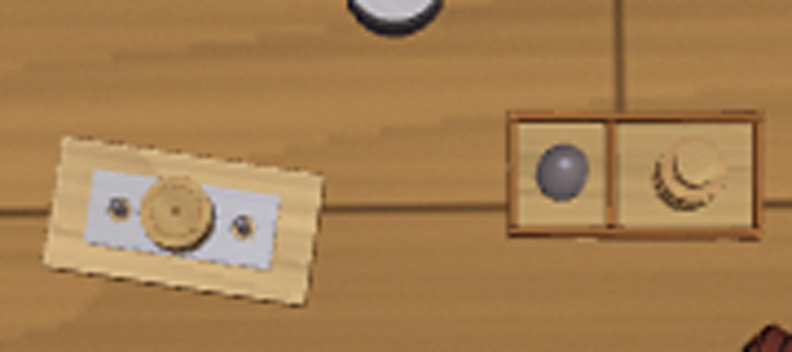

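```bash
python3 -c "
from bench import r
print(r.state()['qvel'],r.state()['clock']);print(r.close_job())"
```

```text
[-0.06243251 -0.01970384  0.30067085  0.01149256  0.00926781 -0.09355607] 40.55
the job is handed in; nothing more can be done
None
```

Both lathe kits are made up and the job was handed in at about 40.6 s; the hand-in gave no verdict.

- **Pin board:** The long plate is threaded over both pins and lies flat on the board. The disc stands on it, about midway between the pins.
- **Tray:** The spindle stands upright in the larger bay. The cone stands point up in the smaller bay.
- **Left alone:** The robot touched none of the short plate, mallet, gouge, tin or look-alikes, and none looked moved in the pictures.

**Last checks:** The final top and side pictures show all four parts upright and in place. The pins look centred in the plate's holes, and the spindle and cone look centred in their bays. The arm was clear, with the gripper empty. I judged these by eye; I did not measure the final offsets.

**What disagreed:**
- **Fingertip position:** The fingertips are about 39 mm short of the reported TCP. The first two grasps at the plate closed on air above it. I confirmed the offset with a light touch on the bench (about 19 N) and used it for every later move.
- **Top camera:** It read about 2–4 mm off from where the arm found things. I used the wrist camera for fine alignment; on the plate's hole and pin it agreed to within 0.2 mm.

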